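Put the dropper bottles away by bulb colour

ROBOT

A 6-joint arm with a two-finger parallel gripper is mounted at the origin on a cart in front of the work surface, level with it; the furniture and walls round the work are solid. World frame = base frame: x ahead of the robot, y to its left, z up, the work surface at z = 0. Lengths are in m, angles in rad, forces in N, time in s.
With the tool pointing down it reaches from about 0.25 to 0.8 m from the base axis. Payload 8.5 kg.
Tool frame: the origin (TCP) lies on the centre line of the jaws, within the pads' length; the fingertips stand 19 mm ahead of it and the grasp point (between the pads) is the TCP; x points along the fingers, z is the direction in which the jaws open and shut, and the axes are right-handed (so a half turn about x gives the same grasp; the last joint's range is limited). The gripper opens to 85 mm and grips with 20 to 120 N. Pads are 22 mm wide; open, the fingers measure 114 mm over their backs; the gripper's body (76 mm by 85 mm) begins 54 mm behind the grasp point. The pads swing forward as they close: fully open they stand 13 mm farther back than shut.
Start: joints at [1.331, 0.238, -0.013, 1.319, 0, 1.571], TCP at [0.125, 0.51, 0.25] pointing down, gripper open.
Joint ranges: [-2.66, 2.66], [-1.03, 1.9], [-1.14, 1.46], [-1.82, 2.27], [-1.45, 1.34], [-3.14, 3.14]. Speed limits (rad/s): [2.22, 2.22, 2.79, 3.14, 3.14, 3.14].

INTERFACE

Orientations are given as a rotation vector (axis times angle).
In Python, from plant import ctrl gives the robot as it stands.
- The arm moves only by the tool drive_tool, never from a script. Its argument "plan" is text: rows parted by semicolons, each of 6 numbers parted by spaces: the shift along the tool's x, y, z in cm, then the turn, a rotation vector about the tool's x, y, z in degrees. A call has 1 to 5 rows; each row shifts and turns the pose as measured when the row begins, along the tool's axes as they then stand; what a row does not reach is not made up. A row lasts 1/10 s, in which the tool goes at most 50 mm and 8.59 degrees, less where a joint would pass 70% of its speed; a pose out of reach is approached as far as the arm can. A call with a gripper value outside its range is refused whole. "fingers" is the opening, from 0 (shut) to 1 (fully open), set as the call begins (left out, the last holds). The fingers move at their own pace and stop on an object; "squeeze" is the grip in N (left out, the last holds). Time passes only in rows, so rows that do not move let the fingers close. It gives the time, the measured TCP pose, the force and the opening at its end, in the units of the state.
- ctrl.get_state(): the state, without advancing time (a new reading comes with each control period).
- ctrl.grab_frame(name): name is "scene" or "top" or "wrist"; returns a dict with "pixels" (480x640x3 uint8, red, green, blue), "z_map" (480x640 float32, m along the optical axis (not along the pixel's ray), 0 where there is no reading), "K" (3x3 intrinsics, pixels), "pose" (4x4, takes a point from camera to world coordinates). Camera axes: x right, y up, looking along -z (the intrinsics and any distortion apply to the point x, -y, -z); pixel columns grow to the right and rows downward; lengths in m; the calibration is good to about 2 mm. A picture is of the moment at which its call begins.
- ctrl.hand_in(): hands the job in, once; it reports no verdict.
The state is a dict: "time_s": time; "qpos": joint angles; "joint_velocities": joint speeds; "joint_torque": joint torques, N m; "position": TCP position; "orientation": TCP orientation; "force": force on the tool from outside, world axes, zero at the start; "wrist_torque": the same for the moment, N m; "grip_width": finger opening in m.
Only numpy, scipy, OpenCV 4.12 (cv2) and the standard library are available. Lean on these libraries where they do the work, as an engineer would, in place of code of your own. Each camera call takes 0.05 s, during which the arm holds its last target.

TASK

Clear up the marbling colours: put the two dropper bottles with red bulbs and red shoulder rings into the stand with the red ends and the two with black bulbs and black rings into the stand with the black ends, one bottle to a well. Lower each one gently until it stands upright on the floor of its well and let go; do not drop a bottle or knock it over, and leave the ink ramekin and the wooden block where they are.

Things in the scene. Friction and masses are not known exactly. Their poses are not given: they have to be found in the camera images.
- red_bottle_1: loose brown dropper bottle, dark red bulb on a black collar, red ring (28 mm across) round the shoulder, red patch on its label; 96 mm tall, 30 mm wide up to 44 mm; above that stiff neck and bulb, 14 mm wide, grip it 50 to 90 mm up along the bottle's x or y axis (square in section); 35 to 60 g, can swivel in the grip if swung fast. Origin: centre of its underside, z up.
- red_bottle_2: loose brown dropper bottle, dark red bulb on a black collar, red ring (28 mm across) round the shoulder, black patch on its label; 96 mm tall, 30 mm wide up to 44 mm; above that stiff neck and bulb, 14 mm wide, grip it 50 to 90 mm up along the bottle's x or y axis (square in section); 35 to 60 g, can swivel in the grip if swung fast. Origin: centre of its underside, z up.
- black_bottle_1: loose brown dropper bottle, black bulb on a black collar, black ring (28 mm across) round the shoulder, blue patch on its label; 92 mm tall, 30 mm wide up to 41 mm; above that stiff neck and bulb, 14 mm wide, grip it 47 to 86 mm up along the bottle's x or y axis (square in section); 35 to 60 g, can swivel in the grip if swung fast. Origin: centre of its underside, z up.
- black_bottle_2: loose brown dropper bottle, black bulb on a black collar, black ring (28 mm across) round the shoulder, yellow patch on its label; 92 mm tall, 30 mm wide up to 41 mm; above that stiff neck and bulb, 14 mm wide, grip it 47 to 86 mm up along the bottle's x or y axis (square in section); 35 to 60 g, can swivel in the grip if swung fast. Origin: centre of its underside, z up.
- red_rack: fixed wooden bottle stand with red end boards, red middle divider and red floor, pale wooden long sides; 144 mm long (its x axis), 80 mm wide (its y axis), 36 mm high (end boards 40 mm). Two open square wells, 52 mm by 52 mm and 28 mm deep, with their centres at x = +32 mm and x = -32 mm, y = 0 from the origin; their floors lie 8 mm above the origin. Origin: centre of the underside, on the bench, z up.
- black_rack: fixed wooden bottle stand with black end boards, black middle divider and black floor, pale wooden long sides; 144 mm long (its x axis), 80 mm wide (its y axis), 36 mm high (end boards 40 mm). Two open square wells, 52 mm by 52 mm and 28 mm deep, with their centres at x = +32 mm and x = -32 mm, y = 0 from the origin; their floors lie 8 mm above the origin. Origin: centre of the underside, on the bench, z up.
- ramekin: bystander: loose white ramekin full of brown ink, 67 mm across, 40 mm high. Origin: centre of its underside. Not to be moved.
- block: bystander: loose plain wooden block, 45 mm (x) by 75 mm (y) by 30 mm high. Origin: centre of its underside. Not to be moved.
Not all that is in view belongs to the job. Leave any green or turquoise look-alike of the red_bottle_2 alone.

How it is judged:
At the end, for the whole second after the job is handed in: Each bottle stands in a well of the stand of its bulb's colour (within 14 mm of the well's centre in stand x and y, origin 4 to 13 mm above the stand's underside), within 0.12 rad of upright, still (0.02 m/s, 0.3 rad/s); ramekin and block moved under 30 mm, tilted under 0.15 rad (((x of red_bottle_1 in the frame of red_rack between -0.046 and -0.018 m and y of red_bottle_1 in the frame of red_rack between -0.014 and 0.014 m) or (x of red_bottle_1 in the frame of red_rack between 0.018 and 0.046 m and y of red_bottle_1 in the frame of red_rack between -0.014 and 0.014 m)) and z of red_bottle_1 in the frame of red_rack between 0.004 and 0.013 m and angle between each of red_bottle_1, red_bottle_2, black_bottle_1, black_bottle_2's own z axis and vertical below 0.12 rad and linear speed of each of red_bottle_1, red_bottle_2, black_bottle_1, black_bottle_2 below 0.02 m/s and angular speed of each of red_bottle_1, red_bottle_2, black_bottle_1, black_bottle_2 below 0.3 rad/s and ((x of red_bottle_2 in the frame of red_rack between -0.046 and -0.018 m and y of red_bottle_2 in the frame of red_rack between -0.014 and 0.014 m) or (x of red_bottle_2 in the frame of red_rack between 0.018 and 0.046 m and y of red_bottle_2 in the frame of red_rack between -0.014 and 0.014 m)) and z of red_bottle_2 in the frame of red_rack between 0.004 and 0.013 m and ((x of black_bottle_1 in the frame of black_rack between -0.046 and -0.018 m and y of black_bottle_1 in the frame of black_rack between -0.014 and 0.014 m) or (x of black_bottle_1 in the frame of black_rack between 0.018 and 0.046 m and y of black_bottle_1 in the frame of black_rack between -0.014 and 0.014 m)) and z of black_bottle_1 in the frame of black_rack between 0.004 and 0.013 m and ((x of black_bottle_2 in the frame of black_rack between -0.046 and -0.018 m and y of black_bottle_2 in the frame of black_rack between -0.014 and 0.014 m) or (x of black_bottle_2 in the frame of black_rack between 0.018 and 0.046 m and y of black_bottle_2 in the frame of black_rack between -0.014 and 0.014 m)) and z of black_bottle_2 in the frame of black_rack between 0.004 and 0.013 m and distance of each of ramekin, block from where it was at the start of the episode below 0.03 m and angle between each of ramekin, block's own z axis and vertical below 0.15 rad); the robot touches nothing.
It fails at once if the ramekin is shoved, lifted or tipped (more than 30 mm or 0.3 rad) (distance of ramekin from where it was at the start of the episode above 0.03 m or angle between ramekin's own z axis and vertical above 0.3 rad).
It fails at once if the wooden block is shoved, lifted or tipped (more than 30 mm or 0.3 rad) (distance of block from where it was at the start of the episode above 0.03 m or angle between block's own z axis and vertical above 0.3 rad).
It fails at once if a bottle is dropped (faster than 0.7 m/s within 50 mm of the bench top) or knocked over (tilted more than 1 rad) ((linear speed of red_bottle_1 above 0.7 m/s and height (world z) of red_bottle_1 below 0.05 m) or (linear speed of red_bottle_2 above 0.7 m/s and height (world z) of red_bottle_2 below 0.05 m) or (linear speed of black_bottle_1 above 0.7 m/s and height (world z) of black_bottle_1 below 0.05 m) or (linear speed of black_bottle_2 above 0.7 m/s and height (world z) of black_bottle_2 below 0.05 m) or angle between any of red_bottle_1, red_bottle_2, black_bottle_1, black_bottle_2's own z axis and vertical above 1 rad).
It also fails if it takes over 88 s, if anything falls off the work surface, if the arm or the gripper's body presses on something with over 40 N, if the wrist force passes 120 N, or if a joint passes its speed limit or range.

## Working session

There is one attempt and no reset: what is moved stays moved. The work goes in short steps, Python scripts to look and compute and a tool call to move; the robot and the scene stay as the last step left them, time stands still between calls to the robot, and variables do not carry over. Pictures are saved under pics/ and viewed, and the job is handed in when it is done.

Besides the shell and the picture viewer there is one more tool, called after "Emit:" by a JSON object that holds its "op" and its "data", one argument or row to a line. drive_tool: Moves the arm, as the interface text tells. Its arguments: {"type":"object","properties":{"plan":{"type":"string"},"fingers":{"type":"number"},"squeeze":{"type":"number"}},"required":["plan"]}

```bash
mkdir -p pics; cat > h.py <<'E'
import numpy as np, cv2
from plant import ctrl
def save(n,p): cv2.imwrite(p,cv2.cvtColor(n,cv2.COLOR_RGB2BGR))
E
python3 - <<'E'
from h import *
import pickle
d={}
for n in("scene","top"):
    f=ctrl.grab_frame(n); d[n]=f; save(f["pixels"],f"pics/{n}0.png"); print(n,f["K"].tolist(),np.round(f["pose"],4).tolist(),[k for k in f])
pickle.dump(d,open("f0.pkl","wb"))
print(ctrl.get_state())
E
```

```text
scene [[484.16290332256347, 0.0, 333.0661265140728], [0.0, 484.16290332256347, 243.13225253164458], [0.0, 0.0, 1.0]] [[0.7625, 0.3805, -0.5232, 0.0168], [-0.6469, 0.4528, -0.6135, -0.5917], [0.0035, 0.8063, 0.5915, 0.6235], [0.0, 0.0, 0.0, 1.0]] ['pixels', 'z_map', 'K', 'pose']
top [[448.9161975508281, 0.0, 317.86346002756346], [0.0, 448.9161975508281, 237.2698005134256], [0.0, 0.0, 1.0]] [[0.0255, 0.9811, -0.1919, 0.3712], [-0.9996, 0.027, 0.0052, 0.0094], [0.0103, 0.1917, 0.9814, 0.8779], [0.0, 0.0, 0.0, 1.0]] ['pixels', 'z_map', 'K', 'pose']
{'time_s': 0.1, 'qpos': array([ 1.33099461e+00,  2.38759693e-01, -1.41346880e-02,  1.31919695e+00,
       -7.10216350e-06,  1.57077157e+00]), 'joint_velocities': array([ 0.0010461 , -0.00237089,  0.00033591, -0.00145951, -0.00106587,
       -0.00225331]), 'joint_torque': array([-2.52551644e-06, -5.39721251e+01,  3.46998239e+01,  1.34259806e-02,
       -2.23468749e-05,  7.46809121e-06]), 'position': array([0.12461673, 0.50965762, 0.24973521]), 'orientation': array([-1.03159365,  1.31417053,  1.03024931]), 'force': array([-1.3526918 , -0.10480008, -0.763765  ]), 'wrist_torque': array([ 0.01969344, -0.01244226, -0.03880611]), 'grip_width': 0.08572533468338495}
```

View pics/scene0.png

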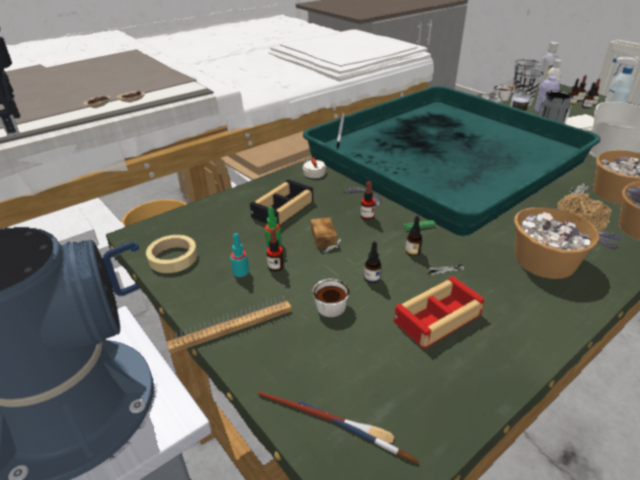

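View pics/top0.png

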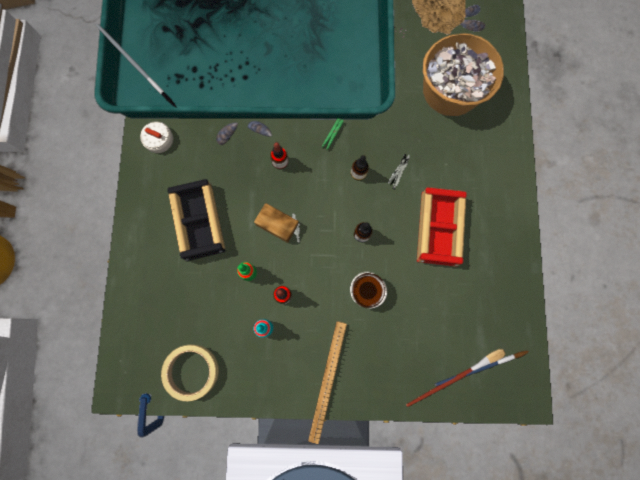

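```bash
python3 - <<'E'
from h import *
import pickle
d=pickle.load(open("f0.pkl","rb"))
t=d["top"]["pixels"]; s=d["scene"]["pixels"]
def crop(im,c,r=22,k=266): 
    x,y=c; return cv2.resize(im[y-r:y+r,x-r:x+r],(k,k),interpolation=cv2.INTER_NEAREST)
a=[crop(t,c) for c in[(279,157),(282,295),(360,168)]]
b=[crop(s,c,28) for c in[(368,202),(275,250),(413,237)]]
c2=[crop(t,(363,231)),crop(s,(373,263),28),crop(t,(250,272))]
save(np.vstack([np.hstack(a),np.hstack(b)]),"pics/c0.png")
save(np.hstack(c2),"pics/c1.png")
save(np.hstack([cv2.resize(t[170:270,160:235],None,fx=5,fy=5),cv2.resize(t[180:280,405:480],None,fx=5,fy=5)]),"pics/c2.png")
E
```

```text
(no output)
```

View pics/c0.png

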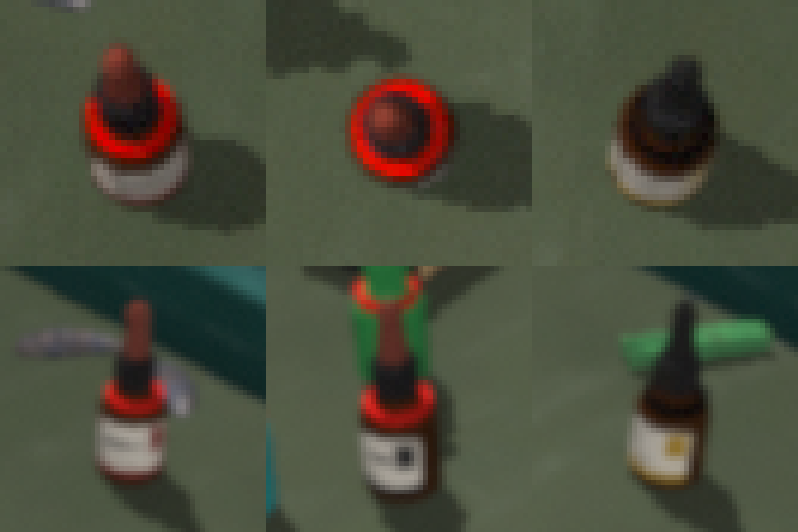

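View pics/c1.png

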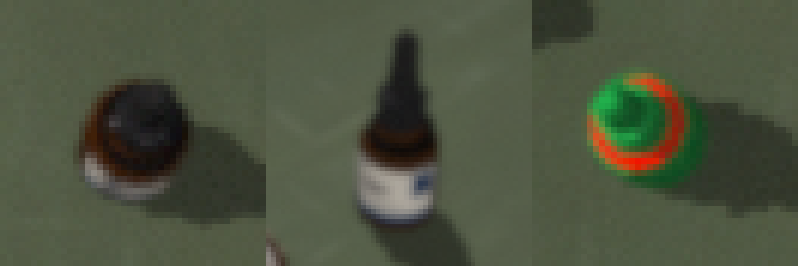

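View pics/c2.png

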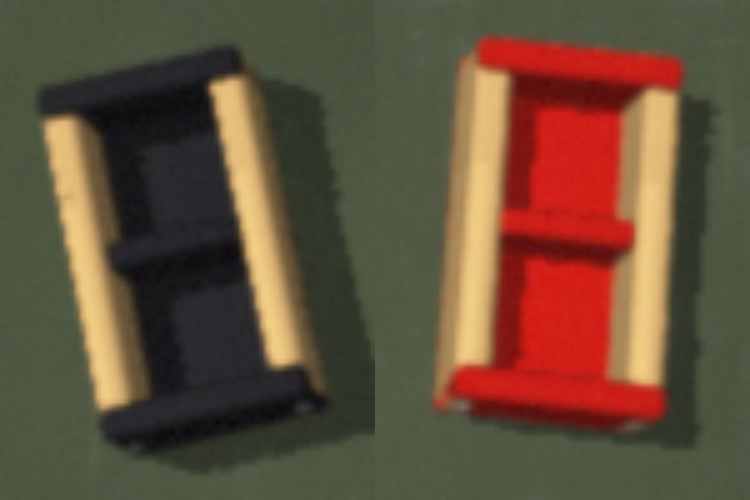

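```bash
cat >> h.py <<'E'
def cloud(f):
    z=f["z_map"];K=f["K"];v,u=np.mgrid[0:480,0:640]
    x=(u-K[0,2])/K[0,0]*z; y=-(v-K[1,2])/K[1,1]*z
    P=np.stack([x,y,-z],-1)@f["pose"][:3,:3].T+f["pose"][:3,3]
    P[z<=0]=np.nan
    return P
def fitc(xy):
    A=np.c_[2*xy,np.ones(len(xy))];s=np.linalg.lstsq(A,(xy**2).sum(1),rcond=None)[0]
    return s[0],s[1],np.sqrt(s[2]+s[0]**2+s[1]**2)
E
python3 - <<'E'
from h import *
import pickle
d=pickle.load(open("f0.pkl","rb"))
C={n:cloud(d[n]) for n in d}
B={'r1':(279,155),'r2':(282,295),'b2':(360,167),'b1':(363,231)}
print("table z",np.nanmedian(C["top"][340:360,420:450,2]),C["scene"][350:360,480:500,2].mean())
for k,(u,v) in B.items():
    p=C["top"][v,u]; print(k,p.round(4))
    c0=p[:2]
    for n in C:
        P=C[n]; hsv=cv2.cvtColor(d[n]["pixels"],cv2.COLOR_RGB2HSV)
        near=np.hypot(P[...,0]-c0[0],P[...,1]-c0[1])<0.035
        m=near&(P[...,2]>0.008)&(P[...,2]<0.042)
        up=near&(P[...,2]>0.055)
        cx,cy,r=fitc(P[m][:,:2]) 
        print(n,m.sum(),"body",np.round([cx,cy,r],4),"bulb",up.sum(),P[up][:,:2].mean(0).round(4), "zmax",np.nanmax(P[near][:,2]).round(4))
        lab=m&(hsv[...,1]<60)&(hsv[...,2]>120)
        a=np.degrees(np.arctan2(P[lab][:,1]-cy,P[lab][:,0]-cx)); ab=np.degrees(np.arctan2(P[m][:,1]-cy,P[m][:,0]-cx))
        mm=np.median(a); w=lambda q:(q-mm+180)%360-180+mm
        print("   label az",np.percentile(w(a),[3,50,97]).round(),"body az",np.percentile(w(ab),[2,98]).round())
T=C["top"];hsv=cv2.cvtColor(d["top"]["pixels"],cv2.COLOR_RGB2HSV)
for k,(u,v) in {'black':(197,220),'red':(442,227)}.items():
    p=T[v,u]
    reg=np.zeros((480,640),bool);reg[v-55:v+55,u-40:u+40]=1
    for lo,hi in((.030,.0372),(.0375,.045),(.030,.045)):
        m=reg&(T[...,2]>lo)&(T[...,2]<hi)
        q=T[m][:,:2].astype(np.float32); r=cv2.minAreaRect(q*1000); print(k,lo,m.sum(),np.round(r[0],1),np.round(r[1],1),round(r[2],2))
for k,(u,v) in {'ramekin':(368,291),'block':(276,222),'green':(246,268),'turq':(262,327)}.items():
    print(k,T[v,u].round(3))
E
```

```text
table z 0.0013851584162640762 nan
r1 [0.6896 0.0838 0.0616]
scene 187 body [0.6961 0.0816 0.0147] bulb 109 [0.694 0.08 ] zmax 0.0941
   label az [-209. -146.  -83.] body az [-216.  -55.]
top 106 body [0.6974 0.0879 0.0161] bulb 119 [0.6941 0.0868] zmax 0.098
   label az [142. 147. 157.] body az [109. 272.]
r2 [0.4218 0.066  0.078 ]
scene 246 body [0.4244 0.065  0.0151] bulb 141 [0.4228 0.0622] zmax 0.094
   label az [-198. -151. -100.] body az [-203.  -39.]
top 39 body [0.4257 0.0697 0.0161] bulb 95 [0.4246 0.069 ] zmax 0.0992
  return _methods._mean(a, axis=axis, dtype=dtype,
  ret = ret.dtype.type(ret / rcount)
Traceback (most recent call last):
IndexError: index -1 is out of bounds for axis 0 with size 0
```

```bash
cat > m.py <<'E'
from h import *
import pickle
d=pickle.load(open("f0.pkl","rb"))
C={n:cloud(d[n]) for n in d}
B={'r1':(279,155),'r2':(282,295),'b2':(360,167),'b1':(363,231)}
for k,(u,v) in B.items():
    c0=C["top"][v,u][:2]
    for n in C:
        P=C[n]; hsv=cv2.cvtColor(d[n]["pixels"],cv2.COLOR_RGB2HSV)
        near=np.hypot(P[...,0]-c0[0],P[...,1]-c0[1])<0.035
        m=near&(P[...,2]>0.008)&(P[...,2]<0.042)
        up=near&(P[...,2]>0.055)
        cx,cy,r=fitc(P[m][:,:2]) 
        print(k,n,m.sum(),"body",np.round([cx,cy,r],4),"bulb",up.sum(),P[up][:,:2].mean(0).round(4))
        lab=m&(hsv[...,1]<60)&(hsv[...,2]>110)
        if lab.sum()<5: continue
        a=np.degrees(np.arctan2(P[lab][:,1]-cy,P[lab][:,0]-cx)); ab=np.degrees(np.arctan2(P[m][:,1]-cy,P[m][:,0]-cx))
        mm=np.median(a); w=lambda q:(q-mm+180)%360-180+mm
        print("   label az",np.percentile(w(a),[3,50,97]).round(),"body az",np.percentile(w(ab),[2,98]).round())
for n,rc in {'top':{'black':(197,220),'red':(442,227)},'scene':{'black':(283,202),'red':(440,312)}}.items():
  for k,(u,v) in rc.items():
    T=C[n]; reg=np.zeros((480,640),bool);reg[v-55:v+55,u-50:u+50]=1
    for lo,hi in((.030,.045),):
        m=reg&(T[...,2]>lo)&(T[...,2]<hi)
        nn,l,st,ce=cv2.connectedComponentsWithStats(m.astype(np.uint8)); i=1+np.argmax(st[1:,4]); m=l==i
        q=T[m][:,:2].astype(np.float32); r=cv2.minAreaRect(q*1000); print(n,k,lo,m.sum(),np.round(r[0],1),np.round(r[1],1),round(r[2],2))
T=C["top"]
for k,(u,v) in {'ramekin':(368,291),'block':(276,222),'green':(246,268),'turq':(262,327)}.items():
    print(k,T[v,u].round(3))
E
python3 m.py
```

```text
r1 scene 187 body [0.6961 0.0816 0.0147] bulb 109 [0.694 0.08 ]
   label az [-209. -146.  -82.] body az [-216.  -55.]
r1 top 106 body [0.6974 0.0879 0.0161] bulb 119 [0.6941 0.0868]
   label az [130. 148. 186.] body az [109. 272.]
r2 scene 246 body [0.4244 0.065  0.0151] bulb 141 [0.4228 0.0622]
   label az [-198. -149.  -94.] body az [-203.  -39.]
r2 top 39 body [0.4257 0.0697 0.0161] bulb 95 [0.4246 0.069 ]
b2 scene 238 body [ 0.6765 -0.0795  0.0141] bulb 111 [ 0.6747 -0.0805]
   label az [-226. -172. -115.] body az [-233.  -52.]
b2 top 126 body [ 0.6782 -0.0735  0.0156] bulb 108 [ 0.6756 -0.0728]
   label az [104. 158. 208.] body az [ 53. 247.]
b1 scene 262 body [ 0.5488 -0.087   0.0143] bulb 128 [ 0.5475 -0.0881]
   label az [-206. -149.  -87.] body az [-232.  -47.]
b1 top 101 body [ 0.5502 -0.0808  0.0153] bulb 99 [ 0.5483 -0.0797]
   label az [116. 128. 140.] body az [ 38. 264.]
top black 0.03 1723 [566.7 244.3] [144.6  80.7] 15.51
top red 0.03 1721 [ 565.9 -235.6] [ 81.4 144. ] 84.64
scene black 0.03 668 [567.2 238.5] [147.7  82.2] 16.52
scene red 0.03 1612 [ 565.2 -240.8] [ 81.6 146.3] 84.94
ramekin [ 0.436 -0.092  0.034]
block [0.564 0.087 0.032]
green [0.469 0.133 0.07 ]
turq [0.365 0.098 0.083]
```

```bash
cat > p.py <<'E'
from h import *
from scipy.spatial.transform import Rotation as R
import sys
def Rt(yaw):  # yaw: direction (deg) of tool z (jaw)
    a=np.radians(yaw); x=np.array([0,0,-1.]); z=np.array([np.cos(a),np.sin(a),0]); return np.stack([x,np.cross(z,x),z],1)
def plan(pos,yaw=None,step=0.045,nrot=8.0):
    s=ctrl.get_state(); p=s["position"].copy(); r=R.from_rotvec(s["orientation"]).as_matrix()
    cur=np.degrees(np.arctan2(r[1,2],r[0,2]))
    if yaw is None: yaw=cur
    yaw=cur+((yaw-cur+90)%180-90)
    T=Rt(yaw); dr=R.from_matrix(r.T@T).as_rotvec(degrees=True); pos=np.array(pos)
    n=int(max(np.ceil(np.linalg.norm(pos-p)/step),np.ceil(np.linalg.norm(dr)/nrot),1))
    print("now",p.round(4),"yaw",cur.round(1),"tilt axis x",r[:,0].round(3),"q",s["qpos"].round(2),"t",s["time_s"],"g",s["grip_width"].round(4),"F",s["force"].round(1))
    out=[]
    for i in range(n):
        d=r.T@(pos-p)/n*100
        rr=r@R.from_rotvec(dr*i/n,degrees=True).as_matrix()
        d=rr.T@(pos-p)/n*100
        out.append(" ".join(f"{x:.2f}" for x in d)+"  "+" ".join(f"{x:.1f}" for x in dr/n))
    for i in range(0,n,5): print("; ".join(out[i:i+5]))
if __name__=="__main__":
    a=list(map(float,sys.argv[1:])); plan(a[:3],a[3] if len(a)>3 else None)
E
python3 p.py .425 .067 .25 26; python3 p.py .425 .067 .25
```

```text
Traceback (most recent call last):
  File "p.py", line 22, in <module>
    a=list(map(float,sys.argv[1:])); plan(a[:3],a[3] if len(a)>3 else None)
                                     ~~~~^^^^^^^^^^^^^^^^^^^^^^^^^^^^^^^^^^
  File "p.py", line 13, in plan
    print("now",p.round(4),"yaw",cur.round(1),"tilt axis x",r[:,0].round(3),"q",s["qpos"].round(2),"t",s["time_s"],"g",s["grip_width"].round(4),"F",s["force"].round(1))
                                                                                                                       ^^^^^^^^^^^^^^^^^^^^^
AttributeError: 'float' object has no attribute 'round'
Traceback (most recent call last):
  File "p.py", line 22, in <module>
    a=list(map(float,sys.argv[1:])); plan(a[:3],a[3] if len(a)>3 else None)
                                     ~~~~^^^^^^^^^^^^^^^^^^^^^^^^^^^^^^^^^^
  File "p.py", line 13, in plan
    print("now",p.round(4),"yaw",cur.round(1),"tilt axis x",r[:,0].round(3),"q",s["qpos"].round(2),"t",s["time_s"],"g",s["grip_width"].round(4),"F",s["force"].round(1))
                                                                                                                       ^^^^^^^^^^^^^^^^^^^^^
AttributeError: 'float' object has no attribute 'round'
```

```bash
sed -i 's/s\["grip_width"\].round(4)/round(float(s["grip_width"]),4)/' p.py; python3 p.py .425 .067 .25 26; python3 p.py .425 .067 .25 116
```

```text
now [0.1246 0.5097 0.2497] yaw 76.3 tilt axis x [-0.    -0.001 -1.   ] q [ 1.33  0.24 -0.01  1.32 -0.    1.57] t 0.1 g 0.0857 F [-1.4 -0.1 -0.8]
0.00 -3.31 -2.99  4.2 -0.0 0.0; 0.00 -3.52 -2.74  4.2 -0.0 0.0; 0.00 -3.71 -2.48  4.2 -0.0 0.0; 0.00 -3.88 -2.20  4.2 -0.0 0.0; -0.00 -4.03 -1.91  4.2 -0.0 0.0
-0.00 -4.16 -1.61  4.2 -0.0 0.0; -0.00 -4.26 -1.30  4.2 -0.0 0.0; -0.00 -4.35 -0.99  4.2 -0.0 0.0; -0.00 -4.41 -0.67  4.2 -0.0 0.0; -0.00 -4.44 -0.34  4.2 -0.0 0.0
-0.00 -4.46 -0.02  4.2 -0.0 0.0; -0.00 -4.45 0.31  4.2 -0.0 0.0
now [0.1246 0.5097 0.2497] yaw 76.3 tilt axis x [-0.    -0.001 -1.   ] q [ 1.33  0.24 -0.01  1.32 -0.    1.57] t 0.1 g 0.0857 F [-1.4 -0.1 -0.8]
0.00 -3.31 -2.99  -3.3 -0.0 -0.0; 0.00 -3.13 -3.17  -3.3 -0.0 -0.0; 0.00 -2.94 -3.35  -3.3 -0.0 -0.0; 0.00 -2.74 -3.51  -3.3 -0.0 -0.0; 0.00 -2.53 -3.67  -3.3 -0.0 -0.0
0.00 -2.32 -3.81  -3.3 -0.0 -0.0; 0.00 -2.09 -3.94  -3.3 -0.0 -0.0; -0.00 -1.86 -4.05  -3.3 -0.0 -0.0; -0.00 -1.63 -4.15  -3.3 -0.0 -0.0; -0.00 -1.38 -4.24  -3.3 -0.0 -0.0
-0.00 -1.14 -4.31  -3.3 -0.0 -0.0; -0.00 -0.89 -4.37  -3.3 -0.0 -0.0
```

Emit:
{"op": "drive_tool", "data": {
  "plan": "0 -3.3 -3 4.2 0 0; 0 -3.5 -2.7 4.2 0 0; 0 -3.7 -2.5 4.2 0 0; 0 -3.9 -2.2 4.2 0 0; 0 -4 -1.9 4.2 0 0",
  "fingers": 0.5,
  "squeeze": 30
}}

```text
time_s: 0.6
position: [0.2495, 0.3228, 0.2471]
orientation: [-0.751, 1.441, 0.748]
force: [0.9, 1.6, 0.4]
grip_width: 0.0431
```

Emit:
{"op": "drive_tool", "data": {
  "plan": "0 -4.2 -1.6 4.2 0 0; 0 -4.3 -1.3 4.2 0 0; 0 -4.4 -1 4.2 0 0; 0 -4.4 -0.7 4.2 0 0; 0 -4.4 -0.3 4.2 0 0"
}}

```text
time_s: 1.1
position: [0.3758, 0.1279, 0.2472]
orientation: [-0.457, 1.525, 0.452]
force: [0.3, 0.1, -0.3]
grip_width: 0.0426
```

```bash
python3 p.py .425 .067 .2 26
```

```text
now [0.3758 0.1279 0.2472] yaw 33.2 tilt axis x [-0.002 -0.003 -1.   ] q [ 0.33  0.02 -0.28  1.27 -0.    1.32] t 1.1 g 0.0426 F [ 0.3  0.1 -0.3]
1.58 -2.59 0.26  2.4 -0.1 0.0; 1.58 -2.58 0.37  2.4 -0.1 0.0; 1.57 -2.56 0.48  2.4 -0.1 0.0
```

Emit:
{"op": "drive_tool", "data": {
  "plan": "1.6 -2.6 0.3 2.4 0 0; 1.6 -2.6 0.4 2.4 0 0; 1.6 -2.6 0.5 2.4 0 0; 0 0 0 0 0 0"
}}

```text
time_s: 1.5
position: [0.4296, 0.0592, 0.1976]
orientation: [-0.347, 1.544, 0.342]
force: [-0.5, -0.4, 0.8]
grip_width: 0.0427
```

```bash
python3 - <<'E'
from h import *
import pickle
d={}
for n in("wrist","top"):
    f=ctrl.grab_frame(n); d[n]=f; save(f["pixels"],f"pics/{n}1.png")
pickle.dump(d,open("f1.pkl","wb"))
f=d["wrist"];print(f["K"],f["pose"].round(4))
E
python3 p.py .425 .067 .2 26
```

```text
[[370.29498022   0.         318.65370937]
 [  0.         370.29498022 235.61159723]
 [  0.           0.           1.        ]] [[ 0.9052 -0.4065 -0.1237  0.397 ]
 [ 0.4249  0.8651  0.2666  0.1277]
 [-0.0014 -0.2939  0.9558  0.3199]
 [ 0.      0.      0.      1.    ]]
now [0.4288 0.0609 0.1991] yaw 25.3 tilt axis x [ 0.001 -0.003 -1.   ] q [ 0.14  0.11 -0.31  1.15 -0.    1.27] t 1.6 g 0.0427 F [ 0.1 -0.1 -0.4]
-0.09 0.72 -0.08  -0.7 -0.0 0.2
```

View pics/wrist1.png

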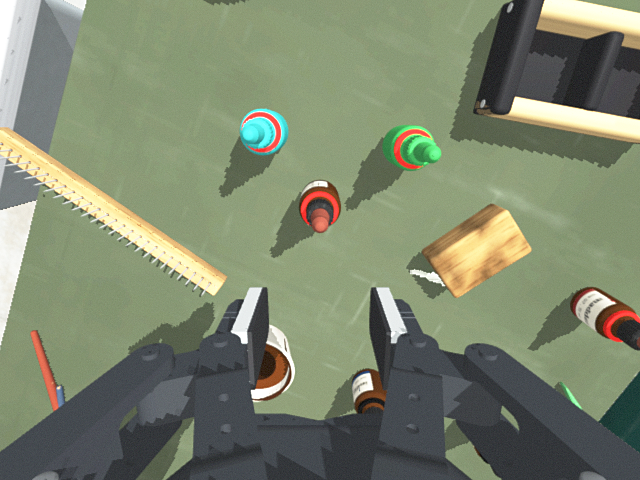

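View pics/top1.png

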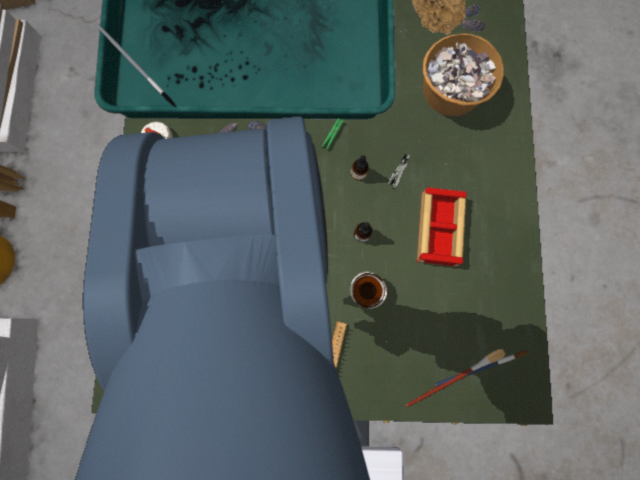

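```bash
python3 - <<'E'
from h import *
import pickle
d=pickle.load(open("f1.pkl","rb"));f=d["wrist"];P=cloud(f)
print("table",np.nanmedian(P[300:320,320:360].reshape(-1,3),0), np.nanmedian(P[60:80,150:200].reshape(-1,3),0))
for k,(u,v) in {'r2':(320,215),'turq':(258,133),'green':(425,152)}.items():
    c0=P[v,u][:2]; near=np.hypot(P[...,0]-c0[0],P[...,1]-c0[1])<.035
    near[280:]=0
    m=near&(P[...,2]>0.008)&(P[...,2]<0.040); up=near&(P[...,2]>.055)
    print(k,P[v,u].round(4),"body",np.round(fitc(P[m][:,:2]),4),m.sum(),"bulb",P[up][:,:2].mean(0).round(4),np.round(fitc(P[up&(P[...,2]<.085)][:,:2]),4),"zmax",np.nanmax(P[near][:,2]).round(4))
    rg=near&(P[...,2]>.038)&(P[...,2]<.05); 
t=f["pixels"];save(cv2.resize(t[165:245,270:370],(800,640),interpolation=cv2.INTER_CUBIC)[:600],"pics/w1c.png")
hsv=cv2.cvtColor(t,cv2.COLOR_RGB2HSV)
c=np.array([.4255,.066])
m=(np.hypot(P[...,0]-c[0],P[...,1]-c[1])<.025)&(P[...,2]>.008)&(P[...,2]<.04)
cx,cy,r=fitc(P[m][:,:2])
lab=m&(hsv[...,1]<60)&(hsv[...,2]>110)
az=np.degrees(np.arctan2(P[...,1]-cy,P[...,0]-cx))
print("lab",np.percentile(az[lab]%360,[2,50,98]),"body",np.percentile(az[m]%360,[2,98]))
E
```

```text
table [ 0.48846343 -0.0208891  -0.00122571] [ 0.27550862  0.11473589 -0.00150056]
r2 [0.4224 0.0749 0.0832] body [0.4241 0.0704 0.0162] 323 bulb [0.4229 0.0731] [0.4241 0.0707 0.0077] zmax 0.0959
turq [0.3666 0.1063 0.0896] body [0.3623 0.1034 0.0161] 269 bulb [0.364  0.1047] [0.362  0.1032 0.008 ] zmax 0.0957
green [0.4625 0.1391 0.0905] body [0.4667 0.1398 0.016 ] 411 bulb [0.4639 0.1393] [0.4668 0.1397 0.0077] zmax 0.0957
lab [ 93.44968677 127.54326855 177.53499585] body [ 26.23782074 263.05341078]
```

View pics/w1c.png

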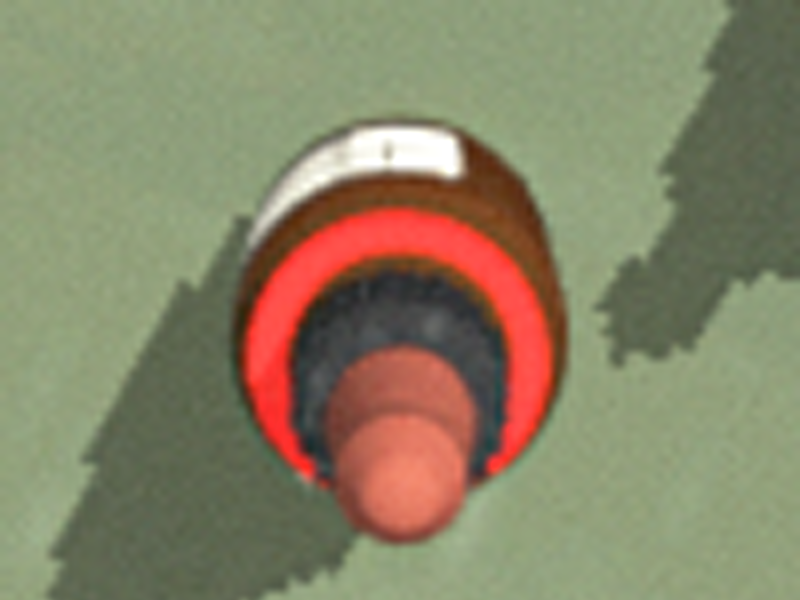

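```bash
python3 p.py .425 .0705 .125 0
```

```text
now [0.4288 0.0609 0.1991] yaw 25.3 tilt axis x [ 0.001 -0.003 -1.   ] q [ 0.14  0.11 -0.31  1.15 -0.    1.27] t 1.6 g 0.0427 F [ 0.1 -0.1 -0.4]
1.85 0.26 0.02  6.3 0.0 0.0; 1.85 0.26 -0.01  6.3 0.0 0.0; 1.85 0.26 -0.04  6.3 0.0 0.0; 1.85 0.25 -0.07  6.3 0.0 0.0
```

Emit:
{"op": "drive_tool", "data": {
  "plan": "1 0.26 0 6.3 0 0; 1.5 0.26 0 6.3 0 0; 1.8 0.26 0 6.3 0 0; 1.8 0.26 0 6.3 0 0; 0 0 0 0 0 0"
}}

```text
time_s: 2.1
position: [0.4249, 0.0748, 0.1396]
orientation: [0.004, 1.566, -0.006]
force: [0.3, -0.1, 0.8]
grip_width: 0.0429
```

```bash
python3 p.py .425 .0705 .075 0
```

```text
now [0.4249 0.0748 0.1396] yaw -0.4 tilt axis x [ 0.005 -0.001 -1.   ] q [ 0.18  0.15 -0.43  0.99 -0.    1.75] t 2.1 g 0.0429 F [ 0.3 -0.1  0.8]
3.23 -0.21 -0.01  -0.2 0.1 0.0; 3.23 -0.21 -0.00  -0.2 0.1 0.0
```

Emit:
{"op": "drive_tool", "data": {
  "plan": "0.5 -0.4 0 0 0 0; 2 0 0 0 0 0; 2 0 0 0 0 0; 2 0 0 0 0 0; 0 0 0 0 0 0"
}}

```text
time_s: 2.6
position: [0.4275, 0.0722, 0.0776]
orientation: [-0.011, 1.558, 0.011]
force: [-0.8, -0.2, -0.0]
grip_width: 0.0427
```

```bash
python3 p.py .425 .0705 .073 0; python3 - <<'E'
from h import *
f=ctrl.grab_frame("wrist");save(f["pixels"],"pics/w2.png")
E
```

```text
now [0.4275 0.0722 0.0776] yaw 0.8 tilt axis x [ 0.012  0.    -1.   ] q [ 0.17  0.21 -0.53  0.81 -0.    1.73] t 2.6 g 0.0427 F [-0.8 -0.2 -0. ]
0.45 -0.16 -0.25  0.8 0.7 -0.0
```

View pics/w2.png

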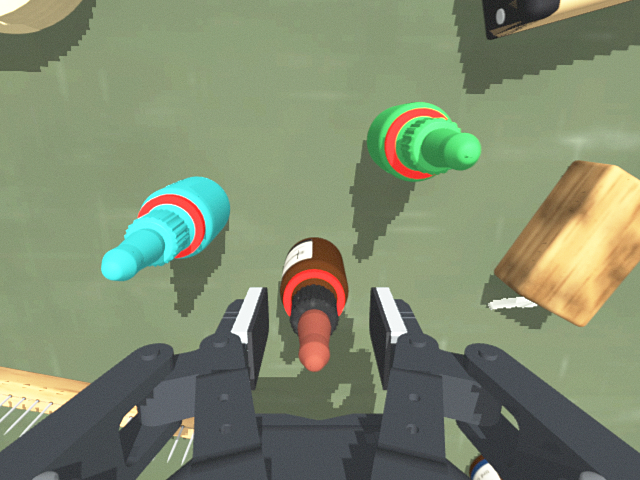

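Emit:
{"op": "drive_tool", "data": {
  "plan": "0.3 -0.15 -0.25 0.8 0.7 0; 0 0 0 0 0 0"
}}

```text
time_s: 2.85
position: [0.4268, 0.0709, 0.0778]
orientation: [0.0, 1.567, 0.001]
force: [0.4, 0.4, -0.4]
grip_width: 0.0427
```

Emit:
{"op": "drive_tool", "data": {
  "plan": "0 0 0 0 0 0; 0 0 0 0 0 0; 0 0 0 0 0 0; 0 0 0 0 0 0; 0 0 0 0 0 0",
  "fingers": 0,
  "squeeze": 40
}}

```text
time_s: 3.35
position: [0.4281, 0.0709, 0.0798]
orientation: [0.0, 1.564, 0.002]
force: [-0.1, -0.2, -0.5]
grip_width: 0.0135
```

```bash
python3 p.py .425 .0705 .19 0
```

```text
now [0.4281 0.0709 0.0798] yaw 0.1 tilt axis x [ 0.007  0.001 -1.   ] q [ 0.16  0.21 -0.52  0.83  0.    1.73] t 3.35 g 0.0135 F [-0.1 -0.2 -0.5]
-3.67 -0.01 -0.08  0.0 0.1 -0.0; -3.67 -0.01 -0.09  0.0 0.1 -0.0; -3.67 -0.01 -0.10  0.0 0.1 -0.0
```

Emit:
{"op": "drive_tool", "data": {
  "plan": "-1.5 0 0 0 0 0; -3 0 0 0 0 0; -3.5 0 0 0 0 0; -3.5 0 0 0 0 0; -1.5 0 0 0 0 0"
}}

```text
time_s: 3.85
position: [0.4247, 0.0704, 0.2117]
orientation: [-0.001, 1.571, 0.002]
force: [0.3, 0.9, -0.5]
grip_width: 0.013
```

```bash
python3 p.py .534 -.2326 .205 -5;python3 - <<'E'
from h import *
f=ctrl.grab_frame("wrist");save(f["pixels"],"pics/w3.png")
E
```

```text
now [0.4247 0.0704 0.2117] yaw 0.1 tilt axis x [-0.001  0.    -1.   ] q [ 0.16  0.1  -0.29  1.18  0.    1.73] t 3.85 g 0.013 F [ 0.3  0.9 -0.5]
0.08 -3.79 1.36  0.6 -0.0 -0.0; 0.08 -3.77 1.40  0.6 -0.0 -0.0; 0.08 -3.76 1.44  0.6 -0.0 -0.0; 0.08 -3.74 1.49  0.6 -0.0 -0.0; 0.08 -3.73 1.53  0.6 -0.0 -0.0
0.08 -3.71 1.57  0.6 -0.0 -0.0; 0.08 -3.69 1.61  0.6 -0.0 -0.0; 0.08 -3.67 1.65  0.6 -0.0 -0.0
```

View pics/w3.png

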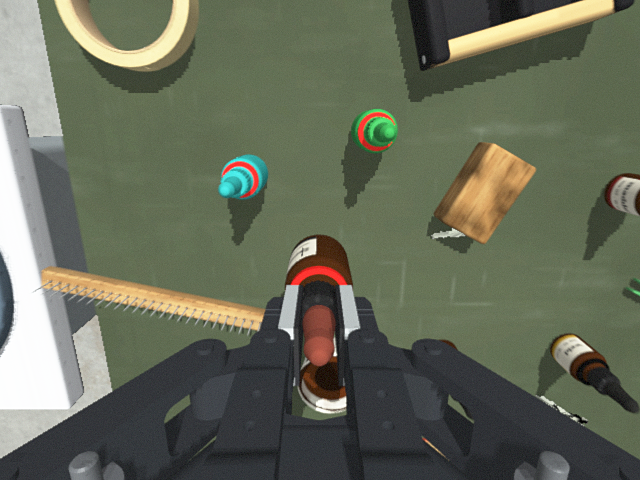

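Emit:
{"op": "drive_tool", "data": {
  "plan": "0 -1.5 0.5 0.6 0 0; 0 -2.7 1 0.6 0 0; 0 -3.2 1.2 0.6 0 0; 0 -3.4 1.3 0.6 0 0; 0 -3.4 1.3 0.6 0 0"
}}

```text
time_s: 4.4
position: [0.4758, -0.0735, 0.212]
orientation: [0.037, 1.568, -0.033]
force: [1.2, 0.1, 0.3]
grip_width: 0.0135
```

Emit:
{"op": "drive_tool", "data": {
  "plan": "0 -3.4 1.4 0.6 0 0; 0 -3.2 1.4 0.6 0 0; 0 -3 1.4 0.6 0 0; 0 -2 1 0 0 0; 0 -1 0.5 0 0 0"
}}

```text
time_s: 4.9
position: [0.5257, -0.2111, 0.207]
orientation: [0.066, 1.572, -0.061]
force: [0.2, 0.1, -0.9]
grip_width: 0.0137
```

```bash
python3 p.py .534 -.2326 .2 -5;python3 - <<'E'
from h import *
import pickle
f=ctrl.grab_frame("wrist");save(f["pixels"],"pics/w4.png");pickle.dump(f,open("f4.pkl","wb"))
P=cloud(f)
m=(P[...,2]>.028)&(P[...,2]<.045)&(P[...,1]<-.16)&(P[...,1]>-.32)
m[230:]=m[230:]&False if False else m[230:]
n,l,st,ce=cv2.connectedComponentsWithStats(m.astype(np.uint8));i=1+np.argmax(st[1:,4]);q=P[l==i][:,:2].astype(np.float32)*1000
print(st[i],cv2.minAreaRect(q))
E
```

```text
now [ 0.5257 -0.2111  0.207 ] yaw -4.6 tilt axis x [-0.002  0.003 -1.   ] q [-0.38  0.33  0.    1.25  0.    1.27] t 4.9 g 0.0137 F [ 0.2  0.1 -0.9]
0.69 -2.08 1.00  0.4 -0.1 -0.2
[ 283  195  178   94 7371] ((565.1036987304688, -235.09591674804688), (79.47852325439453, 144.33334350585938), 84.78939819335938)
```

View pics/w4.png

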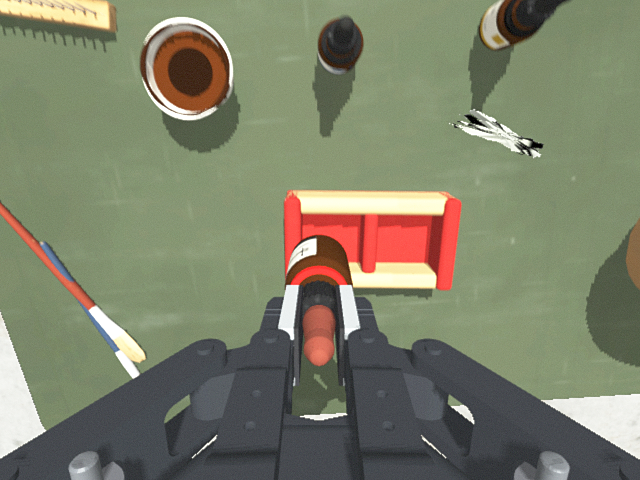

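Emit:
{"op": "drive_tool", "data": {
  "plan": "0.2 -1.2 0.5 0.4 0 0; 0.4 -0.9 0.4 0 0 0; 0 0 0 0 0 0"
}}

```text
time_s: 5.25
position: [0.5331, -0.2335, 0.1992]
orientation: [0.072, 1.573, -0.066]
force: [0.4, 0.4, -0.7]
grip_width: 0.0133
```

```bash
python3 p.py .533 -.2325 .11 -5;python3 - <<'E'
from h import *
import pickle
f=pickle.load(open("f4.pkl","rb"))
P=cloud(f);hsv=cv2.cvtColor(f["pixels"],cv2.COLOR_RGB2HSV)
for k,(u,v) in {'b1':(345,30),'b2':(525,15)}.items():
    c0=P[v,u][:2]; near=np.hypot(P[...,0]-c0[0],P[...,1]-c0[1])<.04
    m=near&(P[...,2]>0.008)&(P[...,2]<0.038); up=near&(P[...,2]>.055)
    cx,cy,r=fitc(P[m][:,:2])
    lab=m&(hsv[...,1]<60)&(hsv[...,2]>110)
    az=np.degrees(np.arctan2(P[...,1]-cy,P[...,0]-cx))
    print(k,P[v,u].round(4),"body",np.round((cx,cy,r),4),m.sum(),"lab",np.percentile(az[lab]%360,[2,50,98]),"body",np.percentile(az[m]%360,[2,98]))
E
```

```text
now [ 0.5331 -0.2335  0.1992] yaw -5.0 tilt axis x [-0.003  0.004 -1.   ] q [-0.41  0.36  0.03  1.24  0.    1.24] t 5.25 g 0.0133 F [ 0.4  0.4 -0.7]
4.46 0.03 0.01  -0.0 -0.1 -0.1; 4.46 0.04 0.00  -0.0 -0.1 -0.1
b1 [ 0.55   -0.0851  0.0874] body [ 0.5496 -0.0816  0.0158] 456 lab [ 99.73533993 219.79106194 273.33426997] body [ 19.13748962 348.31035748]
b2 [ 0.67   -0.0794  0.0567] body [ 0.6771 -0.074   0.016 ] 1030 lab [134.18029785 190.86396614 262.95073183] body [137.10303649 290.61860913]
```

Emit:
{"op": "drive_tool", "data": {
  "plan": "1.5 0 0 0 0 0; 3 0 0 0 0 0; 3 0 0 0 0 0; 1.5 0 0 0 0 0; 0 0 0 0 0 0"
}}

```text
time_s: 5.75
position: [0.5329, -0.2303, 0.1075]
orientation: [0.069, 1.571, -0.063]
force: [-0.9, 0.3, -1.2]
grip_width: 0.0135
```

```bash
python3 p.py .533 -.2325 .091 -5
```

```text
now [ 0.5329 -0.2303  0.1075] yaw -4.8 tilt axis x [-0.001  0.004 -1.   ] q [-0.41  0.41 -0.13  1.03  0.    1.25] t 5.75 g 0.0135 F [-0.9  0.3 -1.2]
1.65 -0.23 0.04  0.2 -0.1 -0.2
```

Emit:
{"op": "drive_tool", "data": {
  "plan": "0.6 -0.2 0 0.2 0 -0.2; 0.5 0 0 0 0 0; 0.4 0 0 0 0 0; 0 0 0 0 0 0"
}}

```text
time_s: 6.15
position: [0.5338, -0.2318, 0.0941]
orientation: [0.067, 1.569, -0.069]
force: [-0.6, -0.5, -0.3]
grip_width: 0.0137
```

Emit:
{"op": "drive_tool", "data": {
  "plan": "0.2 0 0 0 0 0; 0.2 0 0 0 0 0; 0 0 0 0 0 0"
}}

```text
time_s: 6.45
position: [0.5344, -0.2322, 0.0908]
orientation: [0.067, 1.567, -0.069]
force: [-0.1, 0.4, -0.8]
grip_width: 0.0131
```

Emit:
{"op": "drive_tool", "data": {
  "plan": "0.2 0 0 0 0 0; 0.1 0 0 0 0 0; 0 0 0 0 0 0"
}}

```text
time_s: 6.75
position: [0.5346, -0.2323, 0.0878]
orientation: [0.067, 1.566, -0.069]
force: [1.2, 0.4, -0.5]
grip_width: 0.0136
```

Emit:
{"op": "drive_tool", "data": {
  "plan": "0.15 0 0 0 0 0; 0.1 0 0 0 0 0"
}}

```text
time_s: 6.95
position: [0.5349, -0.2325, 0.0867]
orientation: [0.066, 1.565, -0.07]
force: [-4.9, 2.3, 16.8]
grip_width: 0.0138
```

```bash
python3 - <<'E'
from h import *
f=ctrl.grab_frame("scene");save(cv2.resize(f["pixels"][230:370,350:510],(800,600)),"pics/s5.png")
s=ctrl.get_state();print(s["position"],s["force"])
E
```

```text
[ 0.53480498 -0.23250135  0.08669679] [-2.62182872  1.66277464 10.75591463]
```

View pics/s5.png

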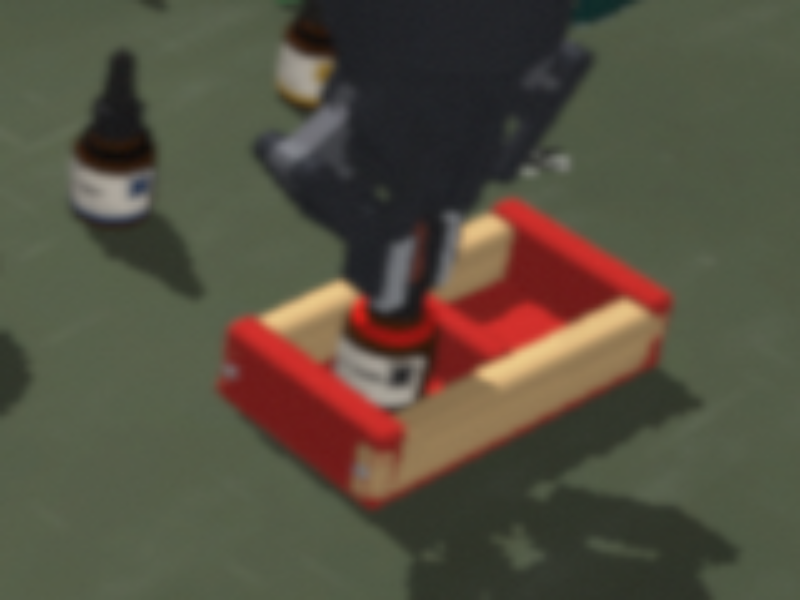

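Emit:
{"op": "drive_tool", "data": {
  "plan": "0 0 0 0 0 0; 0 0 0 0 0 0; 0 0 0 0 0 0; 0 0 0 0 0 0",
  "fingers": 0.45
}}

```text
time_s: 7.4
position: [0.535, -0.2326, 0.087]
orientation: [0.066, 1.564, -0.07]
force: [-0.3, 0.1, 0.6]
grip_width: 0.0385
```

Emit:
{"op": "drive_tool", "data": {
  "plan": "-1.5 0 0 0 0 0; -3 0 0 0 0 0; -3.5 0 0 0 0 0; -3.5 0 0 0 0 0; -1 0 0 0 0 0"
}}

```text
time_s: 7.9
position: [0.5328, -0.2315, 0.2127]
orientation: [0.068, 1.571, -0.068]
force: [1.4, -0.1, -0.1]
grip_width: 0.0384
```

```bash
python3 p.py .6 -.09 .2 6;python3 - <<'E'
from h import *
import pickle
f=ctrl.grab_frame("wrist");save(f["pixels"],"pics/w6.png");pickle.dump(f,open("f6.pkl","wb"))
E
```

```text
now [ 0.5328 -0.2315  0.2127] yaw -5.0 tilt axis x [-0.001  0.    -1.   ] q [-0.41  0.35  0.05  1.27 -0.    1.25] t 7.9 g 0.0384 F [ 1.4 -0.1 -0.1]
0.32 3.67 1.37  -2.7 -0.0 -0.0; 0.32 3.60 1.54  -2.7 -0.0 -0.0; 0.32 3.52 1.71  -2.7 -0.0 -0.0; 0.32 3.44 1.88  -2.7 -0.0 -0.0
```

View pics/w6.png

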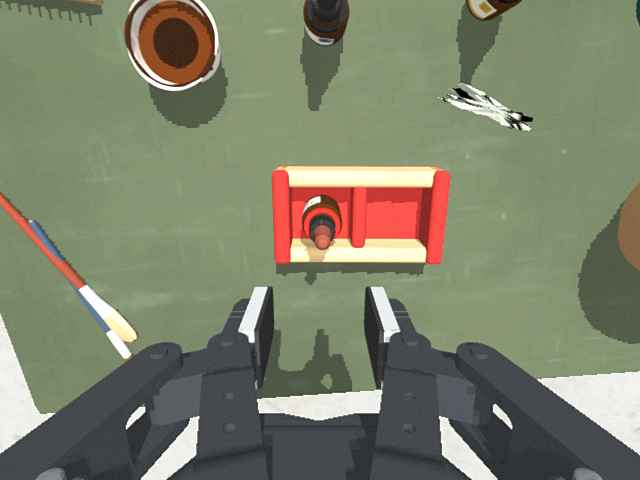

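```bash
python3 p.py .55 -.0813 .17 6.5
```

```text
now [ 0.5329 -0.2315  0.2127] yaw -5.0 tilt axis x [-0.001 -0.    -1.   ] q [-0.41  0.35  0.05  1.27 -0.    1.25] t 7.95 g 0.0385 F [ 0.4 -0.3  1. ]
1.07 3.78 0.10  -2.9 -0.0 0.0; 1.07 3.77 0.29  -2.9 -0.0 0.0; 1.07 3.75 0.48  -2.9 -0.0 0.0; 1.07 3.72 0.67  -2.9 -0.0 0.0
```

Emit:
{"op": "drive_tool", "data": {
  "plan": "0.5 3.8 0.1 -2.9 0 0; 1 3.8 0.3 -2.9 0 0; 1 3.7 0.5 -2.9 0 0; 1 3.6 0.6 -2.9 0 0; 0 0 0 0 0 0"
}}

```text
time_s: 8.45
position: [0.5488, -0.0791, 0.1714]
orientation: [-0.094, 1.573, 0.094]
force: [-0.7, 0.8, -0.3]
grip_width: 0.0384
```

```bash
python3 p.py .55 -.0813 .125 6.5
```

```text
now [ 0.5488 -0.0791  0.1714] yaw 6.8 tilt axis x [-0.004  0.    -1.   ] q [-0.14  0.33 -0.09  1.15 -0.    1.31] t 8.45 g 0.0384 F [-0.7  0.8 -0.3]
2.32 -0.12 0.06  0.2 -0.1 -0.0; 2.32 -0.11 0.05  0.2 -0.1 -0.0
```

Emit:
{"op": "drive_tool", "data": {
  "plan": "1.5 -0.2 0.1 0.2 0 0; 2.2 0 0 0 0 0; 0 0 0 0 0 0"
}}

```text
time_s: 8.75
position: [0.5485, -0.08, 0.1302]
orientation: [-0.092, 1.577, 0.093]
force: [-0.4, 0.2, -0.7]
grip_width: 0.0382
```

```bash
python3 p.py .55 -.0813 .073 6.5;python3 - <<'E'
from h import *
import pickle
f=ctrl.grab_frame("wrist");save(f["pixels"],"pics/w7.png")
P=cloud(f); near=np.hypot(P[...,0]-.55,P[...,1]+.0813)<.03
m=near&(P[...,2]>0.008)&(P[...,2]<0.038);print(np.round(fitc(P[m][:,:2]),4),m.sum())
m=near&(P[...,2]>0.06)&(P[...,2]<0.085);print(np.round(fitc(P[m][:,:2]),4),m.sum())
E
```

```text
now [ 0.5485 -0.08    0.1302] yaw 6.8 tilt axis x [-0.008 -0.    -1.   ] q [-0.14  0.36 -0.16  1.06 -0.    1.31] t 8.75 g 0.0382 F [-0.4  0.2 -0.7]
2.86 -0.08 0.09  0.1 -0.2 -0.0; 2.86 -0.08 0.08  0.1 -0.2 -0.0
[ 0.5496 -0.0805  0.0157] 788
[ 0.5497 -0.0813  0.0073] 820
```

View pics/w7.png

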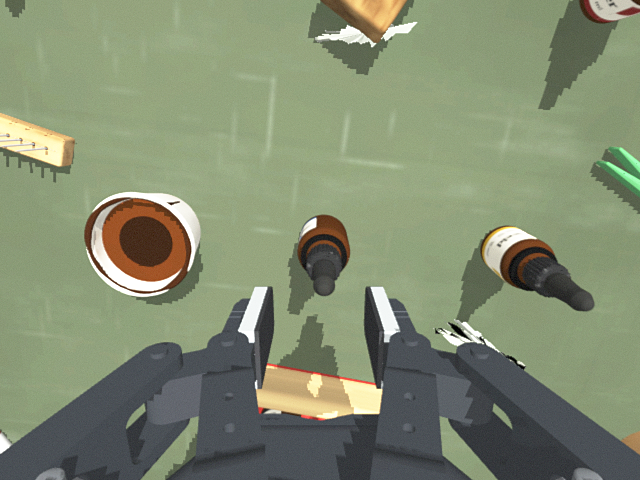

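Emit:
{"op": "drive_tool", "data": {
  "plan": "1.5 -0.1 0.1 0 0 0; 2.2 0 0.1 0 0 0; 1.6 0 0 0 0 0; 0.3 0 0 0 0 0"
}}

```text
time_s: 9.2
position: [0.5531, -0.0832, 0.0774]
orientation: [-0.091, 1.571, 0.089]
force: [-0.3, -0.4, 0.3]
grip_width: 0.0385
```

```bash
python3 p.py .55 -.081 .073 6.5
```

```text
now [ 0.5531 -0.0832  0.0774] yaw 6.6 tilt axis x [-0.002 -0.001 -1.   ] q [-0.15  0.41 -0.23  0.93 -0.    1.31] t 9.2 g 0.0385 F [-0.3 -0.4  0.3]
0.44 0.26 -0.28  0.1 -0.1 0.1
```

Emit:
{"op": "drive_tool", "data": {
  "plan": "0.4 0.2 -0.3 0.1 0 0; 0.3 0 0 0 0 0"
}}

```text
time_s: 9.4
position: [0.5504, -0.0822, 0.0716]
orientation: [-0.089, 1.57, 0.087]
force: [-0.5, 0.2, 0.1]
grip_width: 0.0384
```

Emit:
{"op": "drive_tool", "data": {
  "plan": "0 0 0 0 0 0; 0 0 0 0 0 0; 0 0 0 0 0 0; 0 0 0 0 0 0; 0 0 0 0 0 0",
  "fingers": 0
}}

```text
time_s: 9.9
position: [0.5515, -0.0825, 0.0737]
orientation: [-0.09, 1.566, 0.086]
force: [0.0, -0.8, -0.8]
grip_width: 0.0148
```

Emit:
{"op": "drive_tool", "data": {
  "plan": "-1.5 0 0 0 0 0; -3 0 0 0 0 0; -3.5 0 0 0 0 0; -3.5 0 0 0 0 0; -2 0 0 0 0 0"
}}

```text
time_s: 10.4
position: [0.5488, -0.0817, 0.2101]
orientation: [-0.089, 1.574, 0.087]
force: [0.6, 0.3, -0.6]
grip_width: 0.0151
```

```bash
python3 p.py .535 .2357 .205 6.5;python3 - <<'E'
from h import *
f=ctrl.grab_frame("wrist");save(f["pixels"],"pics/w8.png")
E
```

```text
now [ 0.5488 -0.0817  0.2101] yaw 6.4 tilt axis x [-0.005 -0.001 -1.   ] q [-0.15  0.31 -0.02  1.25 -0.    1.31] t 10.4 g 0.0151 F [ 0.6  0.3 -0.6]
0.06 3.96 0.27  -0.0 -0.0 0.0; 0.06 3.96 0.27  -0.0 -0.0 0.0; 0.06 3.96 0.27  -0.0 -0.0 0.0; 0.06 3.96 0.27  -0.0 -0.0 0.0; 0.06 3.96 0.28  -0.0 -0.0 0.0
0.06 3.96 0.28  -0.0 -0.0 0.0; 0.06 3.96 0.28  -0.0 -0.0 0.0; 0.06 3.96 0.28  -0.0 -0.0 0.0
```

View pics/w8.png

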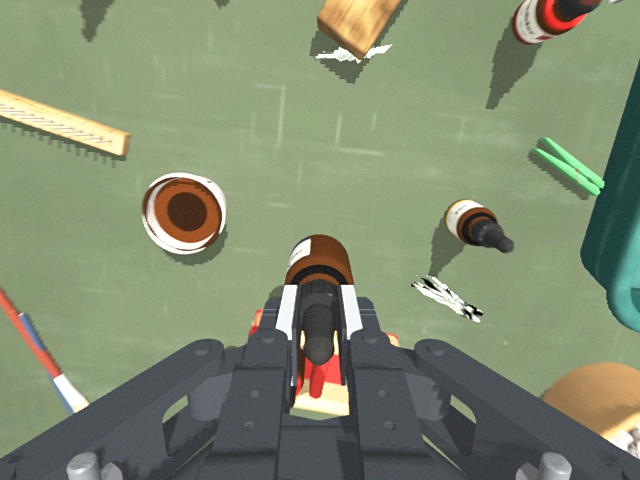

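Emit:
{"op": "drive_tool", "data": {
  "plan": "0 1.5 0.1 -1 0 0; 0 2.7 0.2 -1 0 0; 0 3.3 0.2 -1 0 0; 0 3.6 0.3 -1 0 0; 0 3.6 0.3 -1 0 0"
}}

```text
time_s: 10.95
position: [0.5376, 0.0683, 0.2113]
orientation: [-0.157, 1.566, 0.154]
force: [1.2, 0.7, -0.2]
grip_width: 0.0149
```

Emit:
{"op": "drive_tool", "data": {
  "plan": "0 3.6 0.3 -1 0 0; 0 3.6 0.3 -1 0 0; 0 3.2 0 -1 0 0; 0 2.5 0 0 0 0; 0 1.2 0 0 0 0"
}}

```text
time_s: 11.45
position: [0.506, 0.2183, 0.2066]
orientation: [-0.206, 1.568, 0.204]
force: [-0.4, -0.1, 0.3]
grip_width: 0.0149
```

```bash
python3 p.py .535 .2357 .205 15;python3 - <<'E'
from h import *
f=ctrl.grab_frame("wrist");save(f["pixels"],"pics/w9.png")
P=cloud(f)
m=(P[...,2]>.028)&(P[...,2]<.045)&(P[...,1]>.16)&(P[...,1]<.33)&(P[...,0]<.68)&(P[...,0]>.47)
n,l,st,ce=cv2.connectedComponentsWithStats(m.astype(np.uint8));i=1+np.argmax(st[1:,4]);q=P[l==i][:,:2].astype(np.float32)*1000
print(st[i],cv2.minAreaRect(q))
E
```

```text
now [0.506  0.2183 0.2066] yaw 15.0 tilt axis x [-0.007 -0.002 -1.   ] q [ 0.41  0.31 -0.03  1.24  0.    1.72] t 11.45 g 0.0149 F [-0.4 -0.1  0.3]
0.13 0.94 3.25  -0.0 -0.4 0.0
[ 312  156  184   98 9002] ((565.3735961914062, 244.41622924804688), (143.15866088867188, 80.16300964355469), 15.40822696685791)
```

View pics/w9.png

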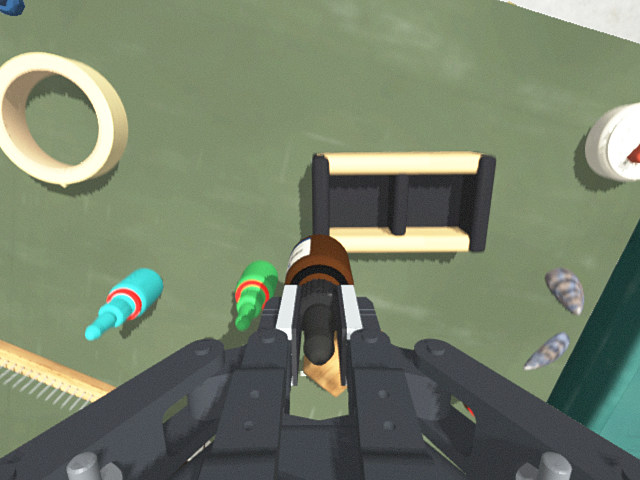

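Emit:
{"op": "drive_tool", "data": {
  "plan": "0 0.5 1.6 0 -0.4 0; 0 0.5 1.6 0 0 0; 0 0 0 0 0 0"
}}

```text
time_s: 11.8
position: [0.5334, 0.2377, 0.205]
orientation: [-0.209, 1.563, 0.207]
force: [0.2, -0.6, 0.2]
grip_width: 0.0147
```

```bash
python3 p.py .535 .2358 .1 15.4
```

```text
now [0.5334 0.2377 0.205 ] yaw 15.2 tilt axis x [-0.002 -0.001 -1.   ] q [ 0.42  0.36  0.04  1.26 -0.    1.73] t 11.8 g 0.0147 F [ 0.2 -0.6  0.2]
3.50 -0.07 0.04  -0.1 -0.0 0.0; 3.50 -0.07 0.04  -0.1 -0.0 0.0; 3.50 -0.07 0.04  -0.1 -0.0 0.0
```

Emit:
{"op": "drive_tool", "data": {
  "plan": "1.5 -0.1 0.1 0 0 0; 3 -0.1 0 0 0 0; 3.2 0 0 0 0 0; 2 0 0 0 0 0; 0.8 0 0 0 0 0"
}}

```text
time_s: 12.3
position: [0.5336, 0.232, 0.097]
orientation: [-0.208, 1.563, 0.204]
force: [-0.0, 0.5, -1.1]
grip_width: 0.0152
```

```bash
python3 p.py .535 .2358 .083 15.4
```

```text
now [0.5336 0.232  0.097 ] yaw 15.0 tilt axis x [-0.002 -0.002 -1.   ] q [ 0.41  0.43 -0.15  1.   -0.    1.72] t 12.3 g 0.0152 F [-0.   0.5 -1.1]
1.40 0.33 0.24  -0.4 -0.1 0.1
```

Emit:
{"op": "drive_tool", "data": {
  "plan": "0.5 0.3 0.2 -0.4 0 0; 0.4 0.1 0 0 0 0; 0.2 0 0 0 0 0; 0 0 0 0 0 0"
}}

```text
time_s: 12.7
position: [0.5344, 0.2357, 0.0862]
orientation: [-0.213, 1.563, 0.21]
force: [0.4, 0.1, -0.3]
grip_width: 0.0147
```

Emit:
{"op": "drive_tool", "data": {
  "plan": "0.1 0 0 0 0 0; 0.15 0 0 0 0 0"
}}

```text
time_s: 12.9
position: [0.5352, 0.2361, 0.085]
orientation: [-0.213, 1.56, 0.21]
force: [-0.4, -1.2, -1.1]
grip_width: 0.0148
```

Emit:
{"op": "drive_tool", "data": {
  "plan": "0.2 0 0 0 0 0; 0.1 0 0 0 0 0"
}}

```text
time_s: 13.1
position: [0.5355, 0.2363, 0.0823]
orientation: [-0.213, 1.559, 0.21]
force: [0.6, -0.3, 0.3]
grip_width: 0.0149
```

Emit:
{"op": "drive_tool", "data": {
  "plan": "0.15 0 0 0 0 0; 0 0 0 0 0 0"
}}

```text
time_s: 13.3
position: [0.5356, 0.2362, 0.0806]
orientation: [-0.213, 1.559, 0.21]
force: [-0.7, 0.2, -0.3]
grip_width: 0.0147
```

Emit:
{"op": "drive_tool", "data": {
  "plan": "0.15 0 0 0 0 0"
}}

```text
time_s: 13.4
position: [0.536, 0.2365, 0.0803]
orientation: [-0.212, 1.558, 0.211]
force: [-7.1, -3.0, 26.4]
grip_width: 0.0147
```

Emit:
{"op": "drive_tool", "data": {
  "plan": "-0.05 0 0 0 0 0; 0 0 0 0 0 0"
}}

```text
time_s: 13.6
position: [0.5362, 0.2367, 0.0815]
orientation: [-0.212, 1.557, 0.211]
force: [0.0, 0.2, 0.0]
grip_width: 0.0144
```

Emit:
{"op": "drive_tool", "data": {
  "plan": "0 0 0 0 0 0; 0 0 0 0 0 0; 0 0 0 0 0 0; 0 0 0 0 0 0",
  "fingers": 0.45
}}

```text
time_s: 14.0
position: [0.536, 0.2365, 0.081]
orientation: [-0.212, 1.558, 0.211]
force: [-1.2, -0.7, 1.0]
grip_width: 0.0382
```

Emit:
{"op": "drive_tool", "data": {
  "plan": "-1.5 0 0 0 0 0; -3 0 0 0 0 0; -3.5 0 0 0 0 0; -3.5 0 0 0 0 0; -2 0 0 0 0 0"
}}

```text
time_s: 14.5
position: [0.5334, 0.2356, 0.2162]
orientation: [-0.214, 1.566, 0.209]
force: [-0.1, -0.3, -0.5]
grip_width: 0.0385
```

```bash
python3 p.py .695 .08 .21 10;python3 - <<'E'
from h import *
f=ctrl.grab_frame("wrist");save(f["pixels"],"pics/w10.png")
E
```

```text
now [0.5334 0.2356 0.2162] yaw 15.4 tilt axis x [-0.005 -0.004 -1.   ] q [ 0.42  0.36  0.07  1.29 -0.    1.72] t 14.5 g 0.0385 F [-0.1 -0.3 -0.5]
0.12 -3.86 2.29  1.1 -0.1 0.0; 0.12 -3.81 2.36  1.1 -0.1 0.0; 0.12 -3.77 2.43  1.1 -0.1 0.0; 0.12 -3.72 2.50  1.1 -0.1 0.0; 0.12 -3.67 2.57  1.1 -0.1 0.0
```

View pics/w10.png

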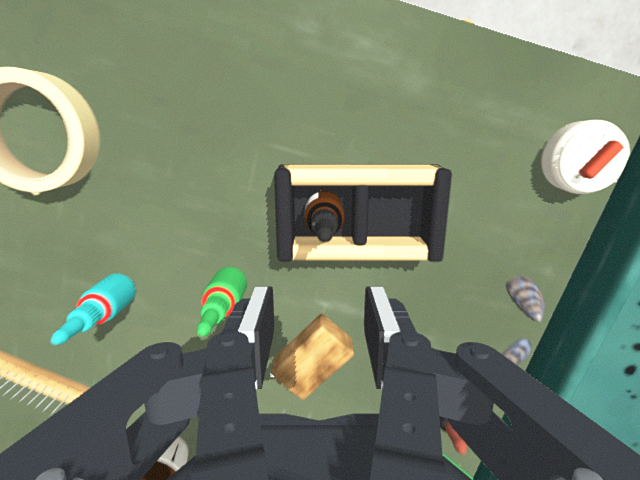

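Emit:
{"op": "drive_tool", "data": {
  "plan": "0 -3.9 2.3 1.1 0 0; 0 -3.8 2.4 1.1 0 0; 0 -3.8 2.4 1.1 0 0; 0 -3.7 2.5 1.1 0 0; 0 -3.7 2.5 1.1 0 0"
}}

```text
time_s: 15.05
position: [0.6984, 0.0802, 0.2218]
orientation: [-0.141, 1.564, 0.141]
force: [0.3, 0.6, -0.0]
grip_width: 0.0385
```

Emit:
{"op": "drive_tool", "data": {
  "plan": "0 0 0 0 0 0"
}}

```text
time_s: 15.15
position: [0.7014, 0.0759, 0.22]
orientation: [-0.138, 1.565, 0.136]
force: [-0.5, 0.6, -0.7]
grip_width: 0.0383
```

```bash
cat > b.py <<'E'
from p import *
cx,cy=float(sys.argv[1]),float(sys.argv[2])
f=ctrl.grab_frame("wrist");save(f["pixels"],sys.argv[3])
P=cloud(f);hsv=cv2.cvtColor(f["pixels"],cv2.COLOR_RGB2HSV)
near=np.hypot(P[...,0]-cx,P[...,1]-cy)<.035
m=near&(P[...,2]>0.008)&(P[...,2]<0.038); up=near&(P[...,2]>.06)&(P[...,2]<.085)
cx,cy,r=fitc(P[m][:,:2])
lab=m&(hsv[...,1]<60)&(hsv[...,2]>110)
az=np.degrees(np.arctan2(P[...,1]-cy,P[...,0]-cx))
print("body",np.round((cx,cy,r),4),m.sum(),"neck",np.round(fitc(P[up][:,:2]),4),"lab",np.percentile(az[lab]%360,[2,50,98]),"body",np.percentile(az[m]%360,[2,98]))
E
python3 b.py .697 .087 pics/w11.png; python3 p.py .697 .087 .16 8
```

```text
body [0.6966 0.0876 0.0166] 172 neck [0.6967 0.0878 0.0078] lab [126.00442626 138.66502735 163.60066285] body [ 39.85875301 168.96906042]
now [0.6999 0.0775 0.2202] yaw 10.1 tilt axis x [ 0.001 -0.    -1.   ] q [ 0.11  0.57  0.43  1.43 -0.    1.51] t 15.2 g 0.0383 F [ 0.2 -0.1 -0.2]
3.01 0.49 -0.06  1.0 0.0 0.0; 3.01 0.49 -0.07  1.0 0.0 0.0
```

View pics/w11.png

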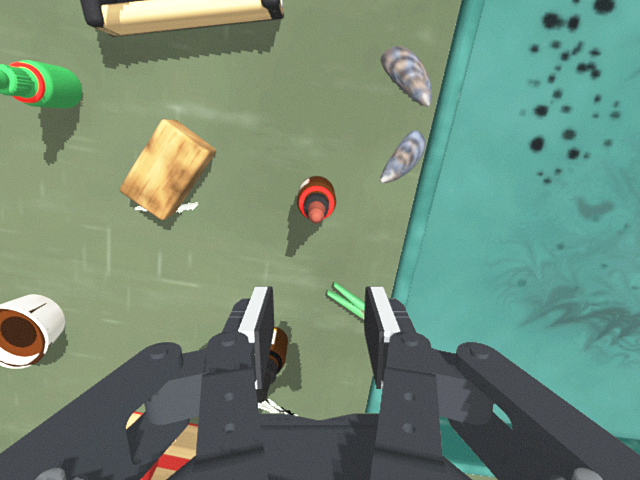

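Emit:
{"op": "drive_tool", "data": {
  "plan": "2 0.5 0 -4 0 0; 2.5 0.5 0 -5 0 0; 1 0 0 -4 0 0; 0 0 0 0 0 0"
}}

```text
time_s: 15.6
position: [0.6961, 0.0892, 0.1628]
orientation: [-0.323, 1.547, 0.324]
force: [-0.2, -0.6, 0.1]
grip_width: 0.0386
```

```bash
python3 b.py .697 .0877 pics/w12.png; python3 p.py .6968 .0877 .12 30
```

```text
body [0.6966 0.0877 0.0165] 394 neck [0.6966 0.0879 0.0076] lab [124.02626259 146.05290906 181.1012534 ] body [ 48.56645139 183.16902865]
now [0.6963 0.0893 0.1635] yaw 23.5 tilt axis x [ 0.     0.001 -1.   ] q [0.13 0.58 0.3  1.3  0.   1.29] t 15.65 g 0.0384 F [-0.3 -0.4 -1.1]
4.35 -0.17 -0.02  -6.5 0.0 -0.0
```

View pics/w12.png

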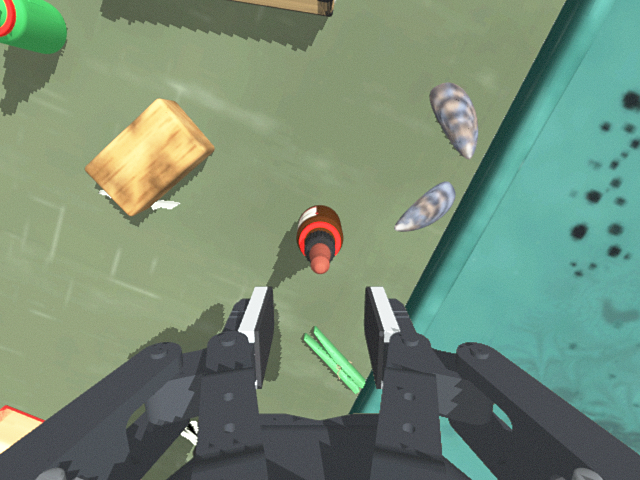

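Emit:
{"op": "drive_tool", "data": {
  "plan": "1.5 -0.15 0 -6.5 0 0; 2 0 0 0 0 0; 0 0 0 0 0 0"
}}

```text
time_s: 15.95
position: [0.6971, 0.0899, 0.1312]
orientation: [-0.409, 1.527, 0.41]
force: [-0.5, -0.4, -1.3]
grip_width: 0.0384
```

```bash
python3 p.py .6968 .0878 .077 30
```

```text
now [0.6971 0.0899 0.1312] yaw 30.0 tilt axis x [ 0.004  0.002 -1.   ] q [0.13 0.59 0.25 1.22 0.   1.18] t 15.95 g 0.0384 F [-0.5 -0.4 -1.3]
2.71 -0.08 -0.08  -0.0 0.1 0.0; 2.71 -0.08 -0.07  -0.0 0.1 0.0
```

Emit:
{"op": "drive_tool", "data": {
  "plan": "1.5 -0.15 -0.1 0 0 0; 2 -0.1 -0.1 0 0 0; 1.5 0 0 0 0 0; 0.4 0 0 0 0 0"
}}

```text
time_s: 16.35
position: [0.6993, 0.0885, 0.0834]
orientation: [-0.405, 1.52, 0.405]
force: [0.5, 0.8, 0.6]
grip_width: 0.0384
```

```bash
python3 p.py .6968 .0878 .075 30
```

```text
now [0.6993 0.0885 0.0834] yaw 29.7 tilt axis x [ 0.012  0.003 -1.   ] q [0.13 0.62 0.17 1.1  0.   1.18] t 16.35 g 0.0384 F [0.5 0.8 0.6]
0.84 0.07 -0.27  -0.3 0.7 0.2
```

Emit:
{"op": "drive_tool", "data": {
  "plan": "0.5 0.1 -0.3 -0.3 0.7 0; 0.3 0 0 0 0.2 0; 0 0 0 0 0 0"
}}

```text
time_s: 16.65
position: [0.6972, 0.0885, 0.0782]
orientation: [-0.413, 1.532, 0.405]
force: [0.4, 0.3, -0.4]
grip_width: 0.0387
```

Emit:
{"op": "drive_tool", "data": {
  "plan": "0 0 0 0 0 0; 0 0 0 0 0 0; 0 0 0 0 0 0; 0 0 0 0 0 0; 0 0 0 0 0 0",
  "fingers": 0
}}

```text
time_s: 17.15
position: [0.698, 0.0886, 0.08]
orientation: [-0.413, 1.53, 0.404]
force: [-0.1, -0.4, -0.4]
grip_width: 0.0133
```

Emit:
{"op": "drive_tool", "data": {
  "plan": "-1.5 0 0 0 0 0; -3 0 0 0 0 0; -3.5 0 0 0 0 0; -3.5 0 0 0 0 0; -2 0 0 0 0 0"
}}

```text
time_s: 17.65
position: [0.6952, 0.0888, 0.2148]
orientation: [-0.412, 1.539, 0.406]
force: [0.4, 0.1, -0.6]
grip_width: 0.0132
```

```bash
python3 p.py .597 -.238 .21 30;python3 - <<'E'
from h import *
f=ctrl.grab_frame("wrist");save(f["pixels"],"pics/w13.png")
E
```

```text
now [0.6952 0.0888 0.2148] yaw 29.9 tilt axis x [-0.006 -0.006 -1.   ] q [ 0.13  0.57  0.41  1.42 -0.01  1.18] t 17.65 g 0.0132 F [ 0.4  0.1 -0.6]
0.09 -2.93 -3.10  -0.0 -0.1 0.0; 0.09 -2.93 -3.10  -0.0 -0.1 0.0; 0.08 -2.93 -3.10  -0.0 -0.1 0.0; 0.08 -2.93 -3.10  -0.0 -0.1 0.0; 0.08 -2.93 -3.10  -0.0 -0.1 0.0
0.07 -2.93 -3.10  -0.0 -0.1 0.0; 0.07 -2.93 -3.10  -0.0 -0.1 0.0; 0.06 -2.93 -3.10  -0.0 -0.1 0.0
```

View pics/w13.png

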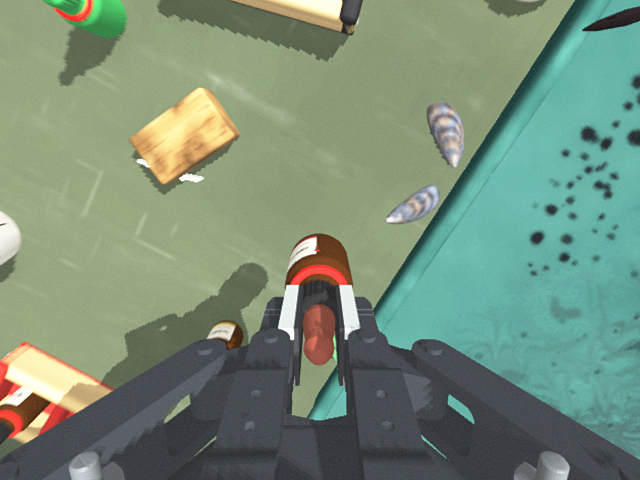

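Emit:
{"op": "drive_tool", "data": {
  "plan": "0 -1 -1 0 0 0; 0 -2 -2.1 0 0 0; 0 -2.5 -2.6 0 0 0; 0 -2.7 -2.8 0 0 0; 0 -2.7 -2.8 0 0 0"
}}

```text
time_s: 18.2
position: [0.6502, -0.0646, 0.2153]
orientation: [-0.417, 1.536, 0.411]
force: [0.7, -0.2, -0.4]
grip_width: 0.0136
```

Emit:
{"op": "drive_tool", "data": {
  "plan": "0 -2.7 -2.8 0 0 0; 0 -2.7 -2.8 0 0 0; 0 -2.5 -2.6 0 0 0; 0 -1.7 -1.8 0 0 0; 0 -0.8 -0.8 0 0 0"
}}

```text
time_s: 18.7
position: [0.6001, -0.2211, 0.2108]
orientation: [-0.411, 1.545, 0.409]
force: [-0.7, 0.3, -0.0]
grip_width: 0.0133
```

```bash
python3 p.py .597 -.2383 .21 30
```

```text
now [ 0.6001 -0.2211  0.2108] yaw 30.0 tilt axis x [-0.013 -0.005 -1.   ] q [-0.35  0.46  0.22  1.34 -0.01  0.7 ] t 18.7 g 0.0133 F [-0.7  0.3 -0. ]
0.09 -1.33 -1.12  -0.0 -0.8 -0.1
```

Emit:
{"op": "drive_tool", "data": {
  "plan": "0.1 -0.9 -0.8 0 -0.8 0; 0 -0.4 -0.3 0 0 0; 0 0 0 0 0 0"
}}

```text
time_s: 19.0
position: [0.5954, -0.2399, 0.2082]
orientation: [-0.405, 1.532, 0.412]
force: [0.4, 0.8, 0.1]
grip_width: 0.0132
```

```bash
python3 p.py .597 -.2383 .1 30
```

```text
now [ 0.5954 -0.2399  0.2082] yaw 29.8 tilt axis x [-0.002  0.004 -1.   ] q [-0.38  0.46  0.21  1.32  0.    0.67] t 19.0 g 0.0132 F [0.4 0.8 0.1]
3.61 0.00 0.07  -0.1 0.0 -0.1; 3.61 0.01 0.07  -0.1 0.0 -0.1; 3.61 0.01 0.07  -0.1 0.0 -0.1
```

Emit:
{"op": "drive_tool", "data": {
  "plan": "1.5 0 0.1 0 0 0; 3 0 0.1 0 0 0; 3.2 0 0 0 0 0; 2 0 0 0 0 0; 0 0 0 0 0 0"
}}

```text
time_s: 19.5
position: [0.6001, -0.2334, 0.1091]
orientation: [-0.41, 1.528, 0.416]
force: [0.1, 0.8, 0.1]
grip_width: 0.0136
```

```bash
python3 p.py .597 -.2383 .09 30; python3 - <<'E'
from h import *
f=ctrl.grab_frame("scene");save(cv2.resize(f["pixels"][230:370,350:510],(800,600)),"pics/s14.png")
E
```

```text
now [ 0.6001 -0.2334  0.1091] yaw 30.2 tilt axis x [ 0.002  0.004 -1.   ] q [-0.37  0.51  0.04  1.1   0.    0.67] t 19.5 g 0.0136 F [0.1 0.8 0.1]
1.91 -0.28 -0.52  0.2 0.2 -0.1
```

View pics/s14.png

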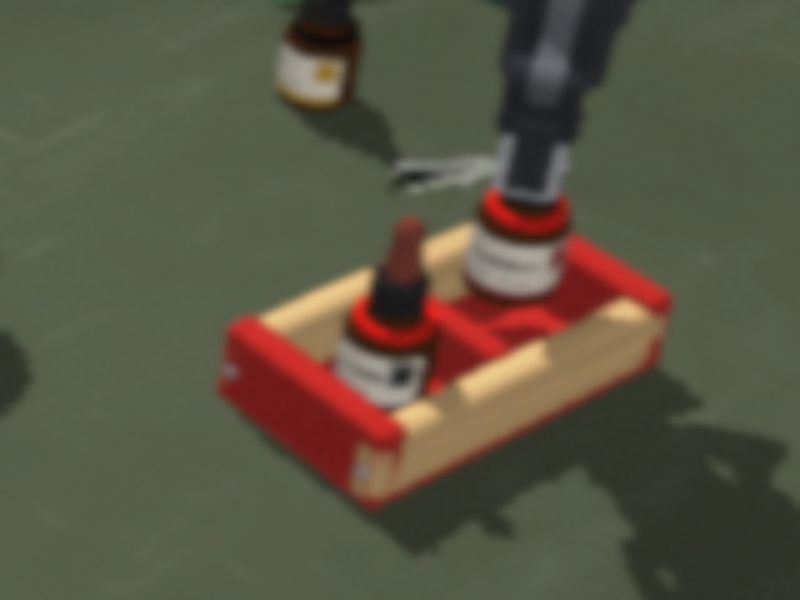

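Bottle r1 is over the far well, r2 stands upright in the near one. Contact is expected near TCP z 0.087.

Emit:
{"op": "drive_tool", "data": {
  "plan": "0.4 -0.3 -0.5 0 0.2 0; 0.5 0 0 0 0 0; 0.4 0 0 0 0 0; 0.2 0 0 0 0 0; 0 0 0 0 0 0"
}}

```text
time_s: 20.05
position: [0.6005, -0.2389, 0.099]
orientation: [-0.416, 1.525, 0.412]
force: [-0.4, -0.5, -0.8]
grip_width: 0.0133
```

Emit:
{"op": "drive_tool", "data": {
  "plan": "0.2 0 0 0 0 0; 0.1 0 0 0 0 0"
}}

```text
time_s: 20.25
position: [0.6007, -0.2391, 0.0964]
orientation: [-0.416, 1.524, 0.412]
force: [-0.2, 0.5, 0.1]
grip_width: 0.0133
```

Emit:
{"op": "drive_tool", "data": {
  "plan": "0.3 0.25 -0.3 0 0 0; 0.3 0 0 0 0 0; 0.1 0 0 0 0 0; 0 0 0 0 0 0"
}}

```text
time_s: 20.65
position: [0.5963, -0.2384, 0.0886]
orientation: [-0.416, 1.524, 0.412]
force: [-0.5, 0.0, -0.2]
grip_width: 0.013
```

Emit:
{"op": "drive_tool", "data": {
  "plan": "0.15 0 0 0 0 0; 0.1 0 0 0 0 0"
}}

```text
time_s: 20.85
position: [0.5967, -0.2385, 0.0871]
orientation: [-0.416, 1.523, 0.411]
force: [-3.9, 2.2, 15.0]
grip_width: 0.0135
```

Contact (15 N). Release and retreat.

Emit:
{"op": "drive_tool", "data": {
  "plan": "0 0 0 0 0 0; 0 0 0 0 0 0; 0 0 0 0 0 0; 0 0 0 0 0 0",
  "fingers": 0.4
}}

```text
time_s: 21.25
position: [0.5971, -0.2386, 0.0875]
orientation: [-0.417, 1.522, 0.411]
force: [0.5, 0.6, -0.5]
grip_width: 0.0342
```

Emit:
{"op": "drive_tool", "data": {
  "plan": "-1.5 0 0 0 0 0; -3 0 0 0 0 0; -3.5 0 0 0 0 0; -3.5 0 0 0 0 0; -2 0 0 0 0 0"
}}

```text
time_s: 21.75
position: [0.5937, -0.2375, 0.2221]
orientation: [-0.413, 1.53, 0.416]
force: [-0.3, -0.3, -0.5]
grip_width: 0.0339
```

```bash
python3 b.py .677 -.074 pics/w15.png; python3 p.py .677 -.077 .18 0
```

```text
body [ 0.677  -0.0743  0.0158] 821 neck [ 0.6776 -0.0738  0.0072] lab [143.54917592 196.83582001 252.47739955] body [124.50902196 302.59204236]
now [ 0.5945 -0.2378  0.2249] yaw 30.3 tilt axis x [ 0.004  0.001 -1.   ] q [-0.38  0.45  0.23  1.35  0.    0.66] t 21.8 g 0.0343 F [0.6 0.3 3.1]
0.91 1.95 3.04  6.1 0.0 0.0; 0.90 2.26 2.82  6.1 0.0 0.0; 0.90 2.54 2.57  6.1 0.0 0.0; 0.90 2.80 2.29  6.1 0.0 0.0; 0.90 3.02 1.98  6.1 0.0 0.0
```

View pics/w15.png

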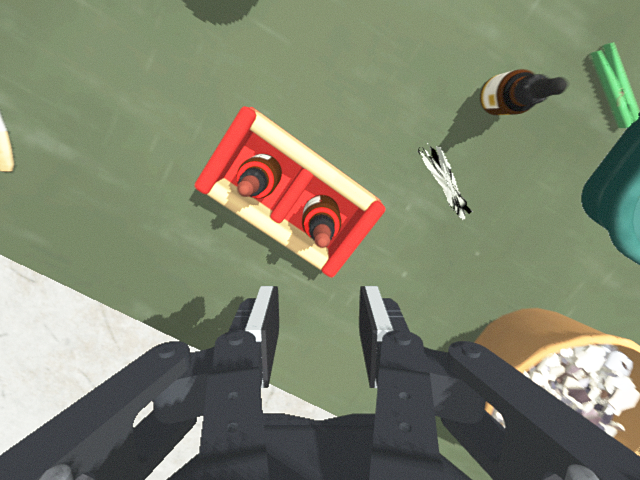

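```bash
python3 p.py .677 -.077 .175 -10
```

```text
now [ 0.5945 -0.2378  0.2249] yaw 30.3 tilt axis x [ 0.004  0.001 -1.   ] q [-0.38  0.45  0.23  1.35  0.    0.66] t 21.8 g 0.0343 F [0.6 0.3 3.1]
0.84 1.62 2.54  6.7 0.0 0.0; 0.84 1.91 2.33  6.7 0.0 0.0; 0.84 2.17 2.09  6.7 0.0 0.0; 0.83 2.40 1.82  6.7 0.0 0.0; 0.83 2.59 1.53  6.7 0.0 0.0
0.83 2.75 1.22  6.7 0.0 0.0
```

Emit:
{"op": "drive_tool", "data": {
  "plan": "0.8 1.6 2.5 6.7 0 0; 0.8 1.9 2.3 6.7 0 0; 0.8 2.2 2.1 6.7 0 0; 0.8 2.4 1.8 6.7 0 0; 0.8 2.6 1.5 6.7 0 0",
  "fingers": 0.45
}}

```text
time_s: 22.3
position: [0.6657, -0.105, 0.1871]
orientation: [0.063, 1.56, -0.067]
force: [0.5, 0.5, 0.6]
grip_width: 0.0384
```

Emit:
{"op": "drive_tool", "data": {
  "plan": "0.8 2 1 6.7 0 0; 0 0 0 0 0 0"
}}

```text
time_s: 22.5
position: [0.6786, -0.0815, 0.1765]
orientation: [0.16, 1.557, -0.161]
force: [-0.4, -0.2, -0.7]
grip_width: 0.0387
```

```bash
python3 b.py .677 -.074 pics/w16.png; python3 p.py .6775 -.074 .13 -10
```

```text
body [ 0.6777 -0.0731  0.0158] 453 neck [ 0.6776 -0.0738  0.0074] lab [ 81.70676989 106.25033812 151.13072618] body [  9.14414814 347.13556231]
now [ 0.6781 -0.0826  0.1771] yaw -11.5 tilt axis x [ 0.008 -0.002 -1.   ] q [-0.12  0.53  0.26  1.29 -0.    1.65] t 22.55 g 0.0381 F [-0.2  0.  -0.3]
2.36 0.41 -0.13  -0.8 0.2 0.0; 2.36 0.42 -0.12  -0.8 0.2 0.0
```

View pics/w16.png

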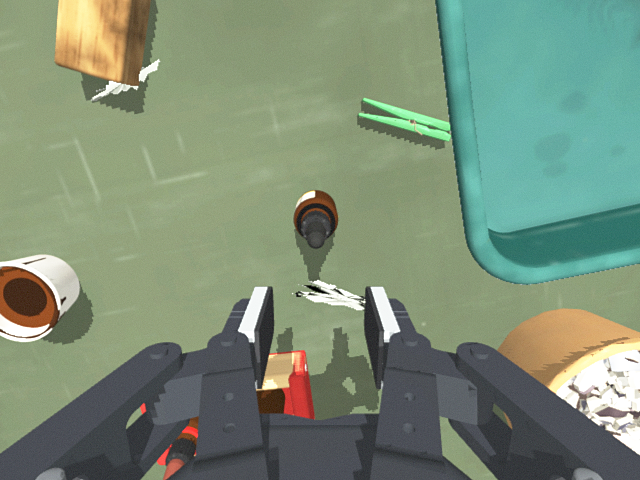

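Emit:
{"op": "drive_tool", "data": {
  "plan": "1.5 0.4 -0.1 0.8 0.4 0; 2.2 0.3 -0.1 0 0 0; 0.5 0.1 0 0 0 0; 0 0 0 0 0 0"
}}

```text
time_s: 22.95
position: [0.6767, -0.0767, 0.1328]
orientation: [0.167, 1.564, -0.169]
force: [0.3, -0.3, 0.4]
grip_width: 0.0382
```

```bash
python3 p.py .6776 -.0738 .073 -13
```

```text
now [ 0.6767 -0.0767  0.1328] yaw -12.3 tilt axis x [ 0.    -0.001 -1.   ] q [-0.11  0.56  0.18  1.2  -0.    1.67] t 22.95 g 0.0382 F [ 0.3 -0.3  0.4]
2.99 0.15 0.01  0.4 0.0 0.0; 2.99 0.15 0.01  0.4 0.0 0.0
```

Emit:
{"op": "drive_tool", "data": {
  "plan": "1.5 0.2 0 0.4 0 0; 2.2 0.1 0 0.4 0 0; 1.6 0 0 0 0 0; 0.6 0 0 0 0 0; 0 0 0 0 0 0"
}}

```text
time_s: 23.45
position: [0.6783, -0.0773, 0.076]
orientation: [0.18, 1.559, -0.182]
force: [-0.1, -1.2, 0.5]
grip_width: 0.0383
```

```bash
python3 p.py .6776 -.0738 .072 -13
```

```text
now [ 0.6783 -0.0773  0.076 ] yaw -13.2 tilt axis x [ 0.004 -0.002 -1.   ] q [-0.11  0.59  0.1   1.07 -0.    1.69] t 23.45 g 0.0383 F [-0.1 -1.2  0.5]
0.40 0.32 -0.15  -0.2 0.3 0.0
```

Emit:
{"op": "drive_tool", "data": {
  "plan": "0.3 0.3 -0.1 0 0.2 0; 0.2 0.1 0 0 0 0; 0 0 0 0 0 0"
}}

```text
time_s: 23.75
position: [0.6794, -0.0735, 0.0733]
orientation: [0.18, 1.559, -0.182]
force: [0.3, 0.8, 0.1]
grip_width: 0.0384
```

Emit:
{"op": "drive_tool", "data": {
  "plan": "0 0 0 0 0 0; 0 0 0 0 0 0; 0 0 0 0 0 0; 0 0 0 0 0 0; 0 0 0 0 0 0",
  "fingers": 0
}}

```text
time_s: 24.25
position: [0.68, -0.0734, 0.0746]
orientation: [0.18, 1.557, -0.181]
force: [0.4, 0.3, 0.3]
grip_width: 0.0131
```

Emit:
{"op": "drive_tool", "data": {
  "plan": "-1.5 0 0 0 0 0; -3 0 0 0 0 0; -3.5 0 0 0 0 0; -3.5 0 0 0 0 0; -2 0 0 0 0 0"
}}

```text
time_s: 24.75
position: [0.6767, -0.073, 0.2093]
orientation: [0.18, 1.567, -0.182]
force: [0.1, -1.0, -1.3]
grip_width: 0.0135
```

```bash
python3 p.py .597 .2528 .21 -5;python3 - <<'E'
from h import *
f=ctrl.grab_frame("wrist");save(f["pixels"],"pics/w17.png")
E
```

```text
now [ 0.6767 -0.073   0.2093] yaw -13.2 tilt axis x [-0.004 -0.001 -1.   ] q [-0.11  0.53  0.33  1.38 -0.    1.69] t 24.75 g 0.0135 F [ 0.1 -1.  -1.3]
-0.01 3.74 -1.90  -1.0 -0.0 0.0; -0.01 3.77 -1.83  -1.0 -0.0 0.0; -0.01 3.80 -1.76  -1.0 -0.0 0.0; -0.01 3.83 -1.70  -1.0 -0.0 0.0; -0.01 3.86 -1.63  -1.0 -0.0 0.0
-0.01 3.89 -1.56  -1.0 -0.0 0.0; -0.01 3.92 -1.49  -1.0 -0.0 0.0; -0.01 3.95 -1.42  -1.0 -0.0 0.0
```

View pics/w17.png

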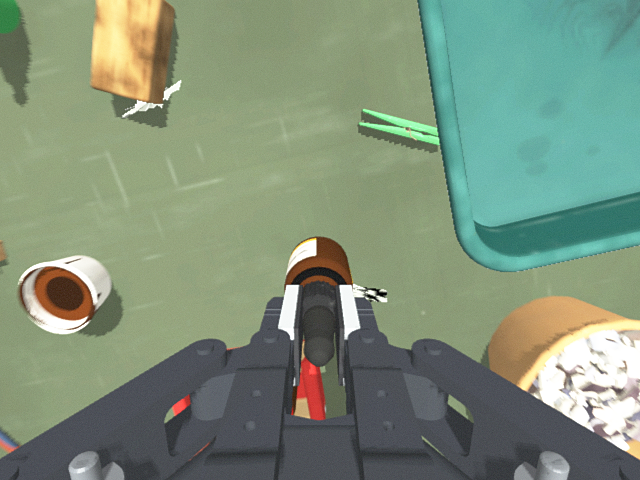

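Emit:
{"op": "drive_tool", "data": {
  "plan": "0 1.5 -0.7 -1 0 0; 0 2.6 -1.2 -1 0 0; 0 3.2 -1.5 -1 0 0; 0 3.4 -1.5 -1 0 0; 0 3.5 -1.5 -1 0 0"
}}

```text
time_s: 25.3
position: [0.6402, 0.0805, 0.2103]
orientation: [0.112, 1.567, -0.115]
force: [1.0, 0.1, -0.4]
grip_width: 0.0132
```

Emit:
{"op": "drive_tool", "data": {
  "plan": "0 3.5 -1.4 -1 0 0; 0 3.5 -1.4 -1 0 0; 0 3 -1.1 -1 0 0; 0 2 -0.7 0 0 0; 0 1 -0.3 0 0 0"
}}

```text
time_s: 25.8
position: [0.5994, 0.2272, 0.2059]
orientation: [0.062, 1.576, -0.065]
force: [0.3, -0.1, -0.2]
grip_width: 0.0132
```

```bash
python3 p.py .5968 .2528 .21 -5
```

```text
now [0.5994 0.2272 0.2059] yaw -4.6 tilt axis x [-0.006 -0.002 -1.   ] q [0.36 0.46 0.21 1.32 0.   2.01] t 25.8 g 0.0132 F [ 0.3 -0.1 -0.2]
-0.41 2.53 -0.47  0.4 -0.3 0.1
```

Emit:
{"op": "drive_tool", "data": {
  "plan": "-0.1 1.4 -0.2 0 -0.3 0; 0 1 -0.1 0 0 0; 0 0 0 0 0 0"
}}

```text
time_s: 26.1
position: [0.5973, 0.2539, 0.2057]
orientation: [0.06, 1.572, -0.064]
force: [0.5, -1.1, 0.2]
grip_width: 0.0131
```

```bash
python3 p.py .5968 .2528 .11 -5
```

```text
now [0.5973 0.2539 0.2057] yaw -4.5 tilt axis x [-0.002 -0.003 -1.   ] q [ 0.4   0.47  0.22  1.33 -0.    2.05] t 26.1 g 0.0131 F [ 0.5 -1.1  0.2]
3.19 -0.03 -0.01  0.2 -0.0 0.1; 3.19 -0.03 -0.01  0.2 -0.0 0.1; 3.19 -0.04 -0.01  0.2 -0.0 0.1
```

Emit:
{"op": "drive_tool", "data": {
  "plan": "1.5 0.1 0 0 0 0; 3 0.1 0 0 0 0; 3 0.1 0 0 0 0; 1.5 0 0 0 0 0; 0 0 0 0 0 0"
}}

```text
time_s: 26.6
position: [0.6001, 0.2532, 0.1137]
orientation: [0.064, 1.569, -0.068]
force: [-0.1, -0.3, -0.1]
grip_width: 0.0133
```

```bash
python3 p.py .5968 .2528 .085 -5; python3 - <<'E'
from h import *
f=ctrl.grab_frame("scene");save(cv2.resize(f["pixels"][140:260,220:380],(800,600)),"pics/s18.png")
E
```

```text
now [0.6001 0.2532 0.1137] yaw -4.8 tilt axis x [ 0.001 -0.003 -1.   ] q [ 0.4   0.52  0.07  1.12 -0.    2.06] t 26.6 g 0.0133 F [-0.1 -0.3 -0.1]
2.87 -0.06 -0.33  0.2 0.1 0.2
```

View pics/s18.png

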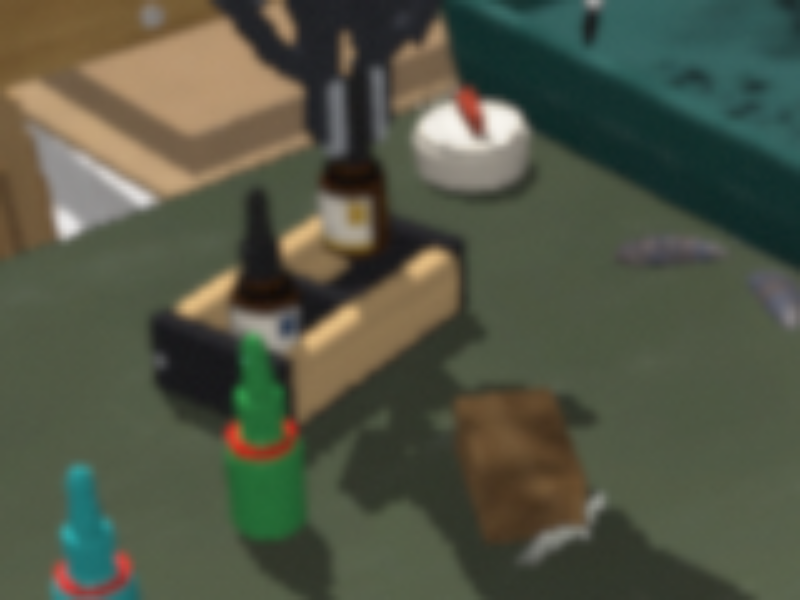

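Emit:
{"op": "drive_tool", "data": {
  "plan": "0.6 0 -0.4 0 0.1 0; 0.8 0 -0.1 0 0 0; 0.5 0 0 0 0 0; 0.3 0 0 0 0 0; 0 0 0 0 0 0"
}}

```text
time_s: 27.15
position: [0.5974, 0.2533, 0.0946]
orientation: [0.067, 1.565, -0.067]
force: [-0.3, 0.3, -0.8]
grip_width: 0.0136
```

```bash
python3 p.py .5968 .2528 .083 -5
```

```text
now [0.5974 0.2533 0.0946] yaw -4.9 tilt axis x [ 0.005 -0.    -1.   ] q [ 0.4   0.53  0.02  1.06 -0.    2.06] t 27.15 g 0.0136 F [-0.3  0.3 -0.8]
1.16 -0.06 -0.06  0.1 0.3 0.0
```

Emit:
{"op": "drive_tool", "data": {
  "plan": "0.4 0 0 0 0.2 0; 0.4 0 0 0 0 0; 0.1 0 0 0 0 0; 0 0 0 0 0 0"
}}

```text
time_s: 27.55
position: [0.5977, 0.2537, 0.0853]
orientation: [0.067, 1.568, -0.066]
force: [-0.2, 1.2, -0.7]
grip_width: 0.0133
```

Emit:
{"op": "drive_tool", "data": {
  "plan": "0.15 0 0 0 0 0; 0.1 0 0 0 0 0"
}}

```text
time_s: 27.75
position: [0.5979, 0.2537, 0.0828]
orientation: [0.067, 1.567, -0.066]
force: [0.4, -0.1, -0.6]
grip_width: 0.0135
```

Emit:
{"op": "drive_tool", "data": {
  "plan": "0.15 0 0 0 0 0"
}}

```text
time_s: 27.85
position: [0.5981, 0.2539, 0.082]
orientation: [0.067, 1.567, -0.066]
force: [-6.0, -1.7, 18.5]
grip_width: 0.0135
```

Emit:
{"op": "drive_tool", "data": {
  "plan": "0.1 0 0 0 0 0"
}}

```text
time_s: 27.95
position: [0.598, 0.2539, 0.082]
orientation: [0.068, 1.566, -0.066]
force: [-4.6, -2.1, 11.7]
grip_width: 0.013
```

Emit:
{"op": "drive_tool", "data": {
  "plan": "0 0 0 0 0 0; 0 0 0 0 0 0; 0 0 0 0 0 0; 0 0 0 0 0 0",
  "fingers": 0.4
}}

```text
time_s: 28.35
position: [0.5983, 0.254, 0.0825]
orientation: [0.068, 1.565, -0.065]
force: [-0.4, 0.5, -0.0]
grip_width: 0.0343
```

Emit:
{"op": "drive_tool", "data": {
  "plan": "-1.5 0 0 0 0 0; -3 0 0 0 0 0; -3.5 0 0 0 0 0; -3.5 0 0 0 0 0; -3 0 0 0 0 0"
}}

```text
time_s: 28.85
position: [0.5951, 0.2527, 0.2258]
orientation: [0.064, 1.576, -0.069]
force: [1.6, 0.5, -0.4]
grip_width: 0.0339
```

Emit:
{"op": "drive_tool", "data": {
  "plan": "-1 -3.5 -3.5 0 0 0; 0 -3.5 -3.5 0 0 0; 0 -3.5 -3.5 0 0 0; 0 -1.5 -1.5 0 0 0; 0 0 0 0 0 0"
}}

```text
time_s: 29.35
position: [0.4658, 0.1426, 0.2402]
orientation: [0.066, 1.565, -0.065]
force: [0.4, 0.6, 0.2]
grip_width: 0.0343
```

```bash
python3 - <<'E'
from h import *
import pickle
d0=pickle.load(open("f0.pkl","rb"))
for n in("scene","wrist"):
    f=ctrl.grab_frame(n);save(f["pixels"],f"pics/{n}20.png");P=cloud(f)
    for k,c in dict(r2=(.533,-.2325),r1=(.597,-.2383),b1=(.535,.2358),b2=(.597,.2528)).items():
        near=np.hypot(P[...,0]-c[0],P[...,1]-c[1])<.022
        up=near&(P[...,2]>.058)
        if up.sum()<20: continue
        lo=up&(P[...,2]<.075);hi=up&(P[...,2]>.085)
        print(n,k,"neck lo",P[lo].mean(0).round(4),"hi",P[hi].mean(0).round(4),"top",np.nanmax(P[up][:,2]).round(4))
E
```

```text
scene r2 neck lo [ 0.5291 -0.2408  0.0686] hi [ 0.5316 -0.239   0.0944] top 0.1043
scene r1 neck lo [ 0.5917 -0.2453  0.0682] hi [ 0.5946 -0.2444  0.0943] top 0.1034
scene b1 neck lo [0.5332 0.2291 0.0663] hi [0.535  0.2313 0.0917] top 0.0984
scene b2 neck lo [0.5949 0.2443 0.0666] hi [0.5965 0.2468 0.0922] top 0.0986
wrist b1 neck lo [0.5314 0.2369 0.0688] hi [0.534  0.2375 0.0948] top 0.1001
wrist b2 neck lo [0.5921 0.2522 0.068 ] hi [0.5948 0.2529 0.0941] top 0.0997
```

View pics/scene20.png

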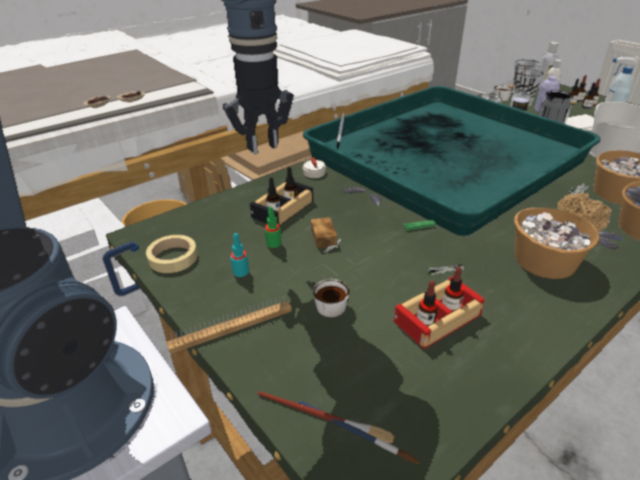

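View pics/wrist20.png

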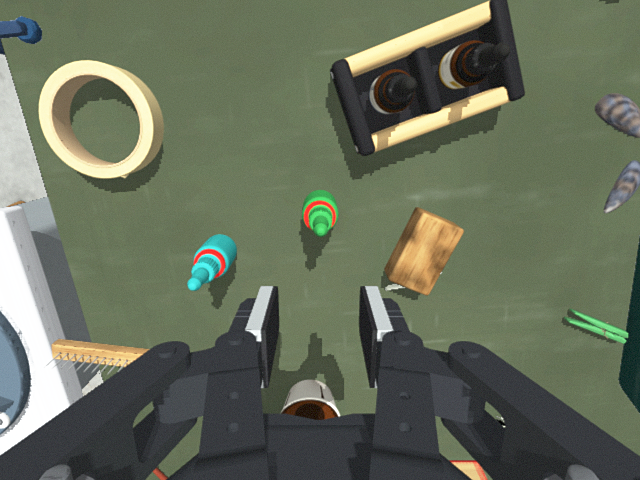

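All four bottles stand upright: the scene picture shows the red pair at (428,300) and (455,288), the wrist picture the black pair at (392,90) and (470,62). Their tops are at the heights expected for bottles on the well floors, about 104 mm and 99–100 mm. The ramekin and block look unmoved and the gripper is clear, so I'm handing in.

```bash
python3 -c "
from plant import ctrl
print(ctrl.hand_in())"
```

```text
the job is handed in; nothing more can be done
None
```

All four bottles are in their stands and the job is handed in at about 29.5 s of the 88 s; no verdict was reported. Red_bottle_2 and red_bottle_1 are in the near and far wells of the red stand, and black_bottle_1 and black_bottle_2 in the near and far wells of the black stand. I lowered each one until the wrist force showed it on the floor (about 10–26 N), then let go.

- **Last checks:** In the final pictures all four stand upright, with tops at about 103–104 mm (red) and 98–100 mm (black), as expected on the well floors. I released each bottle within about 2 mm of its well's centre. The wrist view afterwards put the black pair within about 5 mm, counting only the side of the neck facing the camera. The gripper was clear of everything.
- **Ramekin and block:** They look unmoved in the pictures; I did not measure them again at the end.
- **Camera disagreement:** The scene camera reads about 5–8 mm lower in y than the top and wrist cameras, which agreed with each other to 1–2 mm. I used the top and wrist values. For the red pair, the final position check came only from the scene camera.

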